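# Load the lug polisher and set its timer

### The job

Pour all eight brass drum lugs from the square steel cup into the bowl of the polisher, then stand the empty cup upright and wholly on the round cork mat. Last, turn the polisher's timer dial so that its white pointer lines up with the raised index mark on the collar round it. Leave the other things on the bench where they are.

Things in the scene. Friction and masses are not known exactly. Their poses are not given: they have to be found in the camera images.
- cup: Plain square steel cup, open at the top: 60 by 60 mm outside, straight flat sides, 85 mm tall, walls and floor 2.5 mm thick; about 0.12 kg, holding the eight lugs (filled to about 47 mm above its underside). Origin: centre of its underside; z is up through the mouth, x and y are square to its sides.
- cup_rim (a point): Centre of the cup's mouth, 85 mm above its underside.
- mat: Round cork mat fixed to the bench, 120 mm across, 4 mm thick. Origin: centre of its underside, at bench level.
- polisher: Grey bench-top vibratory polisher, fixed. Round base and bowl about its origin (centre of its underside, z up); a flat control deck joins it on its own +y side: a block 120 mm (x) by 130 mm (y), 50 mm high, centred 185 mm along +y, carrying the timer dial 190 mm along +y.
- bowl_rim (a point): Centre of the bowl's mouth, 115 mm above the bench. The bowl is 184 mm in outside diameter at the rim, wall 5 mm, inside 174 mm at the rim narrowing to about 122 mm at the floor.
- bowl_floor (a point): Centre of the bowl's inner floor, 79 mm below the rim. A tapered column (40 mm across at the foot, pointed) stands here and rises 58 mm, staying 21 mm below the rim.
- timer (a joint): Angle of the black timer dial on the control deck, about the vertical, counter-clockwise positive seen from above; at 0 its pointer points along the polisher's +x. Range -1.5 to 1.6 rad; turns stiffly (about 0.05 Nm) and stays where it is left.
- timer_pointer (a point): End of the dial's grip bar that has the white line, 28 mm from the dial's axis, 77 mm above the bench; x points outward along the pointer. The grip is an upright bar centred on the axis, 56 mm long along x, 14 mm thick, 28 mm tall, its top 91 mm above the bench, on a disc 60 mm across (disc's top 63 mm above the bench).
- index_mark (a point): The raised index block (18 by 8 mm, white line on top) on the fixed dark steel collar (outside diameter 94 mm) around the timer dial: the only block on the collar, 42 mm from the dial's axis, 60 mm above the bench; its x axis points outward from the dial's axis.
- tin: Bystander: empty round open steel tin: 84 mm across, 65 mm tall. Origin: centre of its underside.
- jar: Bystander: closed clear jar with a steel lid, 66 mm across, 85 mm tall. Origin: centre of its underside.
- mallet: Bystander: hammer lying on the bench, 240 mm long along its x. Origin under its middle.
- spanner: Bystander: spanner lying on the bench, 160 mm long along its x. Origin under its middle.
- tape: Bystander: roll of blue tape lying flat, 96 mm across, 24 mm high. Origin: centre of its underside.
- lug0: One of the eight brass drum lugs that start in the cup: turned cylinder 20 mm in diameter, 22 mm long, 35 g. Origin: centre of one end face; z along its axis.
- lug1: One of the eight brass drum lugs that start in the cup: turned cylinder 20 mm in diameter, 22 mm long, 35 g. Origin: centre of one end face; z along its axis.
- lug2: One of the eight brass drum lugs that start in the cup: turned cylinder 20 mm in diameter, 22 mm long, 35 g. Origin: centre of one end face; z along its axis.
- lug3: One of the eight brass drum lugs that start in the cup: turned cylinder 20 mm in diameter, 22 mm long, 35 g. Origin: centre of one end face; z along its axis.
- lug4: One of the eight brass drum lugs that start in the cup: turned cylinder 20 mm in diameter, 22 mm long, 35 g. Origin: centre of one end face; z along its axis.
- lug5: One of the eight brass drum lugs that start in the cup: turned cylinder 20 mm in diameter, 22 mm long, 35 g. Origin: centre of one end face; z along its axis.
- lug6: One of the eight brass drum lugs that start in the cup: turned cylinder 20 mm in diameter, 22 mm long, 35 g. Origin: centre of one end face; z along its axis.
- lug7: One of the eight brass drum lugs that start in the cup: turned cylinder 20 mm in diameter, 22 mm long, 35 g. Origin: centre of one end face; z along its axis.

How it is judged:
By the outcome, as a careful person would: the job done as asked, in the order asked, and still so for the second after the job is handed in, with the robot touching nothing.
It also fails if it takes over 72 s, if anything falls off the work surface, if the arm or the gripper's body presses on something with over 40 N, if the wrist force passes 120 N, or if a joint passes its speed limit or range.

### The arm

A 7-joint arm with a two-finger parallel gripper is mounted at the origin on the work surface. World frame = base frame: x ahead of the robot, y to its left, z up, the work surface at z = 0. Lengths are in mm, angles in rad, forces in N, time in s.
With the tool pointing down it reaches from about 400 to 875 mm from the base axis. Payload 4.4 kg.
Tool frame: the origin (TCP) lies on the centre line of the jaws, within the pads' length; the fingertips stand 25 mm ahead of it and the grasp point (between the pads) lies 6 mm ahead of it; x points along the fingers, y is the direction in which the jaws open and shut, and the axes are right-handed (so a half turn about x gives the same grasp; the last joint's range is limited). The gripper opens to 85 mm and grips with 20 to 120 N. Pads are 22 mm wide; open, the fingers measure 114 mm over their backs; the gripper's body (76 mm by 85 mm) begins 54 mm behind the grasp point. The pads swing forward as they close: fully open they stand 13 mm farther back than shut.
Start: joints at [1.159, 0.628, 0.038, 1.517, -0.027, 0.996, -0.02], TCP at [220.344, -611.528, 256.313] pointing down, gripper open.
Joint ranges: [-3.06, 3.06], [-0.37, 2.12], [-1.25, 1.32], [0.18, 2.47], [-1.1, 4.24], [0.23, 1.98], [-2.94, 2.94]. Speed limits (rad/s): [2.57, 2.57, 3.14, 3.14, 3.14, 3.14, 3.14].

### API

Orientations are given as [roll, pitch, yaw] about the fixed x, y, z axes, in that order (R = Rz(yaw) Ry(pitch) Rx(roll)).
In Python, from cell import * gives the robot as it stands. The module is installed in compiled form; this text tells all that it offers.
- The arm moves only by the tool jog_arm, never from a script. Its argument "series" is a list of rows, each a list of 3 entries, a list of its own where there are three numbers: the turn, a rotation vector about the tool's x, y, z in degrees, then the shift along the tool's x, y, z in mm, then the gripper's target within -1 to 1 (shut at 1, half-way at 0, fully open at -1). In form: [[[rx, ry, rz], [dx, dy, dz], hand], ...]. A call has 1 to 8 rows; each row shifts and turns the commanded pose from where the row before left it, along the tool's axes as they then stand; what a row does not reach is not made up. A row lasts 1/8 s, in which the tool goes at most 62.5 mm and 10.7 degrees, less where a joint would pass 70% of its speed; a pose out of reach is approached as far as the arm can. A call is refused whole if a number of a shift passes 62.5 or a number of a turn 10.7, either way. A call with a gripper value outside its range is refused whole. The fingers move at their own pace and stop on an object; the grip force is fixed at half the most. Time passes only in rows, so rows that do not move let the fingers close. It gives the time, the measured TCP pose, the force and the opening at its end, in the units of the state.
- read_state(): the state, without advancing time (a new reading comes with each control period).
- get_image(name): name is "scene" or "top" or "wrist"; returns a dict with "img" (420x560x3 uint8, red, green, blue), "range_z" (420x560 float32, mm along the optical axis (not along the pixel's ray), 0 where there is no reading), "fovy" (degrees; the focal length in pixels is half the picture's height over the tangent of half this angle, whatever the lens; pixels are square), "cx", "cy" (the principal point, pixels), "cam_to_world" (4x4, takes a point from camera to world coordinates). Camera axes: x right, y up, looking along -z (the intrinsics and any distortion apply to the point x, -y, -z); pixel columns grow to the right and rows downward; lengths in mm; the calibration is good to about 2 mm. The wrist camera is an equidistant fisheye: a pixel r from the principal point sees the ray r / f radians off the axis. A picture is of the moment at which its call begins.
- finish_job(): hands the job in, once; it reports no verdict.
The state is a dict: "clock": time; "qpos": joint angles; "qd": joint speeds; "tau": joint torques, N m; "eef_pos": TCP position; "tool_rot": TCP orientation; "force": force on the tool from outside, world axes, zero at the start; "torque": the same for the moment, N m; "width": finger opening in mm.
Only numpy, scipy, OpenCV 4.12 (cv2) and the standard library are available. Lean on these libraries where they do the work, as an engineer would, in place of code of your own. Each camera call takes 0.05 s, during which the arm holds its last target. There are 200 camera calls.

## Working session

There is one attempt and no reset: what is moved stays moved. The work goes in short steps, Python scripts to look and compute and a tool call to move; the robot and the scene stay as the last step left them, time stands still between calls to the robot, and variables do not carry over. Pictures are saved under pics/ and viewed, about 8 in all and at most 12, crops included, and the job is handed in when it is done.

Besides the shell and the picture viewer there is one more tool, called after "Request:" as name([rows], argument=value, ...), one row to a line, values as JSON. jog_arm: Moves the arm, as the interface text tells. Its arguments: {"type":"object","properties":{"series":{"type":"array"}},"required":["series"]}

```bash
mkdir -p pics; cat > h.py <<'E'
from cell import *
import numpy as np, cv2
def pts(d):
    h,w=d["range_z"].shape; f=h/2/np.tan(np.radians(d["fovy"])/2)
    u,v=np.meshgrid(np.arange(w),np.arange(h)); z=d["range_z"]
    P=np.stack([(u-d["cx"])/f*z,-(v-d["cy"])/f*z,-z,np.ones_like(z)],-1)
    return (P@np.array(d["cam_to_world"]).T)[...,:3]
def save(d,n): cv2.imwrite("pics/"+n,d["img"][:,:,::-1])
E
python3 - <<'E'
from h import *
t=get_image("top"); s=get_image("scene")
np.savez("t0.npz",img=t["img"],P=pts(t)); np.savez("s0.npz",img=s["img"],P=pts(s))
save(t,"t0.png"); save(s,"s0.png")
print(t["fovy"],t["cam_to_world"],s["cam_to_world"]); print(read_state())
E
```

```text
49.72271331938033 [[ 1.41058959e-02  9.81740094e-01 -1.89703482e-01  3.93895283e+02]
 [-9.99828915e-01  1.61189856e-02  9.07295841e-03  8.97101564e+01]
 [ 1.19651147e-02  1.89543045e-01  9.81799506e-01  1.20205374e+03]
 [ 0.00000000e+00  0.00000000e+00  0.00000000e+00  1.00000000e+00]] [[ 6.77728489e-01 -4.23382170e-01  6.01191844e-01  1.19319529e+03]
 [ 7.35157283e-01  3.73359564e-01 -5.65814815e-01 -5.16178986e+02]
 [ 1.50951793e-02  8.25439382e-01  5.64288899e-01  6.96986152e+02]
 [ 0.00000000e+00  0.00000000e+00  0.00000000e+00  1.00000000e+00]]
{'clock': 0.1, 'qpos': array([ 1.15919515,  0.62925765,  0.0384544 ,  1.51824981, -0.02700308,
        0.99629366, -0.01997401]), 'qd': array([-3.88263156e-05, -1.83780473e-03, -8.84634715e-04, -2.17956112e-03,
       -6.75556744e-04, -1.47849367e-03,  6.84348678e-04]), 'tau': array([ 4.04112681e-03, -5.64529145e+01,  1.23084426e+00, -1.93973422e+01,
        1.13313622e-02,  5.41910558e-03, -1.15655274e-05]), 'eef_pos': array([ 220.1715164 , -611.03748824,  255.48439297]), 'tool_rot': array([-1.55906585,  1.56910604,  1.9283449 ]), 'force': array([0.44666797, 1.04927828, 0.31284632]), 'torque': array([-0.00376533, -0.00690249,  0.02050788]), 'width': 85.70941077796996}
```

View pics/t0.png

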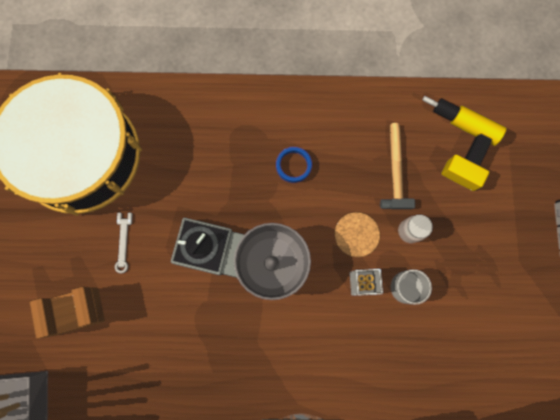

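View pics/s0.png

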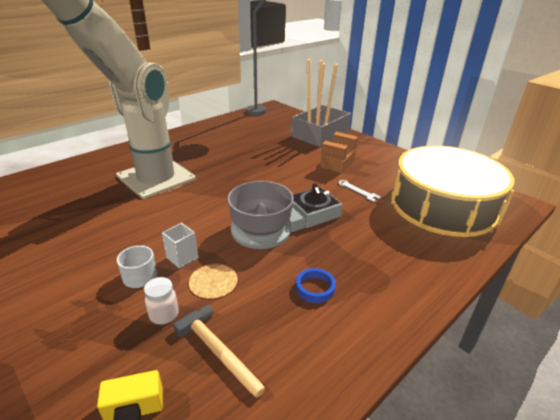

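```bash
python3 - <<'E'
from h import *
t=np.load("t0.npz"); P=t["P"]; im=t["img"]; s=np.load("s0.npz")
def reg(u0,u1,v0,v1,z0,z1,T=t):
    m=np.zeros(T["P"].shape[:2],bool); m[v0:v1,u0:u1]=1
    return m&(T["P"][...,2]>z0)&(T["P"][...,2]<z1)
def circ(m,n):
    (c,r)=cv2.minEnclosingCircle(P[m][:,:2].astype(np.float32)); print(n,m.sum(),np.round(c),round(r,1),np.round(np.median(P[m][:,2]),1))
def rect(m,n):
    print(n,m.sum(),cv2.minAreaRect(P[m][:,:2].astype(np.float32)),np.round(np.median(P[m][:,2]),1))
rect(reg(343,390,262,302,75,95),"cup"); circ(reg(390,435,265,310,55,75),"tin"); circ(reg(395,440,210,246,70,95),"jar")
circ(reg(225,315,215,305,108,122),"bowl")
hsv=cv2.cvtColor(im,cv2.COLOR_RGB2HSV)
m=np.zeros(im.shape[:2],bool);m[205:265,325:388]=1
m&=(P[...,2]>2)&(P[...,2]<8); circ(m,"mat")
rect(reg(165,240,210,280,47,53),"deck"); rect(reg(165,240,210,280,86,96),"grip"); circ(reg(165,240,210,280,54,60),"collar")
rect(reg(376,420,115,212,15,60),"mallet")
print("bench z",np.median(P[330:400,150:250,2]))
P=s["P"];
w=(s["img"].min(2)>170)
for n,T in(("t",t),("s",s)):
  w=T["img"].min(2)>150; h=T["P"]
  q=w&(h[...,2]>45)&(h[...,2]<100)&(h[...,0]>350)&(h[...,0]<620)&(h[...,1]>150)&(h[...,1]<420)
  print(n,[np.r_[h[a,b].round(),a,b].tolist() for a,b in np.argwhere(q)][:40])
im=cv2.resize(t["img"][210:290,160:400],None,fx=3.3,fy=3.3,interpolation=3)
cv2.imwrite("pics/t0c.png",im[:,:,::-1])
E
```

```text
cup 143 ((440.6160888671875, -158.41018676757812), (59.99235534667969, 60.78409194946289), 3.095828056335449) 85.2
tin 205 [ 432. -275.] 42.5 64.6
jar 445 [ 580. -290.] 29.6 85.9
bowl 588 [486.  80.] 91.7 115.4
mat 2075 [ 569. -144.] 111.2 4.4
deck 1108 ((524.6068725585938, 250.1954345703125), (149.8251190185547, 119.71974182128906), 76.87215423583984) 51.0
grip 147 ((506.4798583984375, 210.50534057617188), (138.8143310546875, 57.598655700683594), 67.474365234375) 91.9
collar 533 [522. 242.] 94.6 55.4
mallet 1014 ((758.2200317382812, -252.8332061767578), (240.19161987304688, 90.25904083251953), 1.4419084787368774) 25.1
bench z 1.2486234200231365
t [[550.0, 251.0, 90.0, 234.0, 202.0], [549.0, 248.0, 95.0, 234.0, 203.0], [547.0, 251.0, 92.0, 235.0, 202.0], [547.0, 248.0, 93.0, 235.0, 203.0], [544.0, 253.0, 95.0, 236.0, 201.0], [545.0, 251.0, 91.0, 236.0, 202.0], [544.0, 248.0, 94.0, 236.0, 203.0], [542.0, 256.0, 93.0, 237.0, 200.0], [542.0, 253.0, 93.0, 237.0, 201.0], [542.0, 251.0, 93.0, 237.0, 202.0], [540.0, 259.0, 89.0, 238.0, 199.0], [540.0, 256.0, 89.0, 238.0, 200.0], [540.0, 253
[... 1739 characters left out ...]
, 192.0, 327.0], [535.0, 314.0, 57.0, 192.0, 328.0], [531.0, 300.0, 57.0, 193.0, 324.0], [533.0, 302.0, 58.0, 193.0, 325.0], [535.0, 305.0, 57.0, 193.0, 326.0], [537.0, 308.0, 57.0, 193.0, 327.0], [537.0, 312.0, 55.0, 193.0, 328.0], [538.0, 297.0, 58.0, 194.0, 325.0], [537.0, 302.0, 56.0, 194.0, 326.0], [591.0, 297.0, 47.0, 204.0, 338.0], [595.0, 298.0, 49.0, 204.0, 339.0], [589.0, 286.0, 48.0, 205.0, 335.0], [595.0, 283.0, 51.0, 205.0, 336.0], [588.0, 278.0, 47.0, 206.0, 333.0], [580.0, 242.0, 48.0, 209.0, 323.0], [583.0, 242.0, 49.0, 209.0, 324.0], [577.0, 231.0, 48.0, 210.0, 320.0], [579.0, 234.0, 47.0, 210.0, 321.0], [576.0, 220.0, 48.0, 211.0, 317.0], [573.0, 206.0, 50.0, 212.0, 313.0]]
```

View pics/t0c.png

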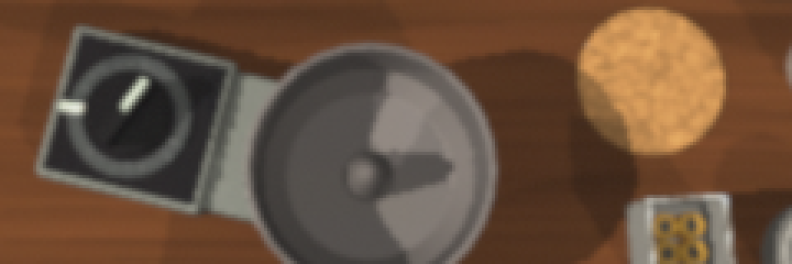

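Request:
jog_arm([
  [[0,0,0],[0,-25,-25],-1],
  [[0,0,0],[0,-30,-30],-1],
  [[5,0,0],[0,-30,-30],-1],
  [[5,0,0],[0,-30,-30],-1],
])

```text
clock: 0.6
eef_pos: [293.0, -464.6, 256.0]
tool_rot: [-1.344, 1.57, 1.966]
force: [0.3, 0.5, -0.5]
width: 85.5
```

```bash
cat >> h.py <<'E'
import json,os
from scipy.spatial.transform import Rotation as Ro
def log():
    s=read_state(); r=dict(q=list(map(float,s["qpos"])),p=list(map(float,s["eef_pos"])),R=Ro.from_euler("xyz",s["tool_rot"]).as_matrix().tolist())
    open("log.jsonl","a").write(json.dumps(r)+"\n"); return s,np.array(r["R"])
E
python3 - <<'E'
from h import *
r=dict(q=[1.15919515,0.62925765,0.0384544,1.51824981,-0.02700308,0.99629366,-0.01997401],p=[220.17,-611.04,255.48],R=Ro.from_euler("xyz",[-1.55906585,1.56910604,1.9283449]).as_matrix().tolist())
open("log.jsonl","a").write(json.dumps(r)+"\n")
s,R=log(); print(s["clock"],s["qpos"],s["eef_pos"],R.round(3))
E
```

```text
0.6 [ 0.90046403  0.4851016   0.08383162  1.80280895 -0.05192244  0.8566475
 -0.39428284] [ 292.96313957 -464.59109354  255.99789945] [[-0.     0.167 -0.986]
 [ 0.001 -0.986 -0.167]
 [-1.    -0.001  0.   ]]
```

Request:
jog_arm([
  [[5,8,0],[0,-30,-30],-1],
  [[5,8,0],[0,-20,-30],-1],
  [[0,0,8],[0,0,-20],-1],
  [[0,0,8],[0,0,0],-1],
])

```text
clock: 1.1
eef_pos: [365.0, -410.0, 266.8]
tool_rot: [2.416, 1.192, -0.771]
force: [-0.7, -0.1, -1.1]
width: 85.6
```

```bash
cat > kin.py <<'E'
from h import *
from scipy.optimize import least_squares
import itertools
def rz(a): return Ro.from_euler("z",a).as_matrix()
def ry(a): return Ro.from_euler("y",a).as_matrix()
def fk(q,par,sg):
    d1,L1,L2,Lt,o1,o7,ex,wx=par; s1,s3,s5,s7=sg
    R=rz(s1*q[0]+o1); p=np.array([0,0,d1.item() if hasattr(d1,'item') else d1])
    R=R@ry(q[1])@rz(s3*q[2]); p=p+R@[ex,0,L1]
    R=R@ry(q[3]); p=p+R@[-ex,0,0]; R=R@rz(s5*q[4]); p=p+R@[0,0,L2]
    R=R@ry(q[5]); p=p+R@[wx,0,0]; R=R@rz(s7*q[6]+o7); p=p+R@[0,0,Lt]
    # flange z = tool x ; tool y = R[:,1], tool z
    return p,np.c_[R[:,2],R[:,0],R[:,1]]
def data(): return [json.loads(l) for l in open("log.jsonl")]
def fit():
    D=data(); best=None
    for sg in itertools.product((1,-1),repeat=4):
        def res(x):
            o=[]
            for d in D:
                p,R=fk(d["q"],x,sg); o+=list((p-d["p"])/10)+list(((R-np.array(d["R"]))*30).ravel())
            return np.r_[o,(x[6:]/100)*.05,(x[:4]-[340,400,400,250])/5000]
        for o7 in (0,1.57,3.14,-1.57):
            r=least_squares(res,[340,400,400,250,0,o7,0,0])
            if best is None or r.cost<best[0]: best=(r.cost,r.x,sg)
    return best
E
python3 - <<'E'
from kin import *
s,R=log(); print(s["clock"],s["qpos"].round(3),s["eef_pos"],R.round(3))
b=fit(); print(b[0],b[1].round(3),b[2])
for d in data(): print((fk(d["q"],b[1],b[2])[0]-d["p"]).round(1))
E
```

```text
1.1 [ 0.705  0.34   0.122  2.118 -0.184  0.312 -0.639] [ 364.96461625 -409.97562539  266.76718344] [[ 0.266 -0.079 -0.961]
 [-0.258 -0.966  0.009]
 [-0.929  0.246 -0.277]]
0.3088594452328708 [ 3.61372e+02  5.36387e+02  3.90964e+02  3.23905e+02 -4.40000e-02
 -3.18400e+00 -5.07600e+00 -1.32620e+01] (-1, -1, -1, -1)
[-1.1 -0.1  1.3]
[ 2.4  1.  -1.8]
[0.4 0.5 0.5]
```

```bash
cat >> kin.py <<'E'
LO=np.array([-3.06,-.37,-1.25,.18,-1.1,.23,-2.94]);HI=np.array([3.06,2.12,1.32,2.47,4.24,1.98,2.94])
PAR=np.array([361.4,536.4,391,323.9,-.044,-3.184,-5.08,-13.3]);SG=(-1,)*4
def ik(p,R,q0,marg=.06):
    def f(q):
        P,Q=fk(q,PAR,SG); return np.r_[(P-p)/100,Ro.from_matrix(Q.T@R).as_rotvec(),(q-q0)*.002]
    r=least_squares(f,np.clip(q0,LO+marg+.01,HI-marg-.01),bounds=(LO+marg,HI-marg),max_nfev=60)
    P,Q=fk(r.x,PAR,SG); return np.linalg.norm(P-p),np.degrees(np.linalg.norm(Ro.from_matrix(Q.T@R).as_rotvec())),r.x
def rot(az,a,roll=0):
    "tool x at azimuth az, a below horizontal (deg); roll 0: y horizontal, z up-ish; degrees"
    return Ro.from_euler("ZYX",[az,a,roll],degrees=True).as_matrix()
E
python3 - <<'E'
from kin import *
rng=np.random.default_rng(0)
q0=np.array(data()[-1]["q"])
seeds=[q0,[.4,.3,0,2.2,1.57,1.3,0],[.4,.6,0,2.3,3.0,.6,0],[.4,.5,.5,2.2,.8,1,1],[.4,.5,-.5,2.2,.8,1,-1],[.4,.5,-.5,2.2,2.2,1,-1]]
seeds=[np.array(s,float) for s in seeds]
def best(p,R):
    b=None
    for s in seeds:
        r=ik(p,R,s)
        if b is None or r[0]+5*r[1]<b[0]+5*b[1]: b=r
        if b[0]+5*b[1]<2: break
    return b
g=np.array([440.6,-158.4,52])
for az in (3,93,-87):
  for a in (15,30,45,60,75):
   for roll in (0,180):
    R=rot(az,a,roll); b=best(g-6*R[:,0],R)
    if b[0]<4 and b[1]<2: print(az,a,roll,b[2].round(2))
print("pour")
for a in (15,30,45,60):
 for roll in(0,):
  for tilt in (125,140):
   for az in range(0,360,30):
    for sp in range(-90,91,30):
     # cup orientation at pour: cup z tilted by tilt toward azimuth az, spin sp about cup z
     C=Ro.from_euler("ZYZ",[az,tilt,sp],degrees=True).as_matrix()
     T=rot(0,a,roll) # tool in cup frame
     R=C@T; mouth=np.array([486,80,160.]); gp=mouth-C[:,2]*33; 
     if R[2,0]>.6 or abs(gp[1])>400: continue
     # quick prefilter
     b=ik(gp-6*R[:,0],R,seeds[1])
     if b[0]+5*b[1]>5: b=ik(gp-6*R[:,0],R,seeds[2])
     if b[0]<4 and b[1]<2: print(a,tilt,az,sp,"toolx",R[:,0].round(2),b[2].round(2))
E
```

```text
3 75 0 [ 0.82  0.83 -0.57  2.29  2.    0.3   0.09]
3 75 180 [ 1.05  1.01 -0.96  2.3   1.82  0.64 -2.81]
93 15 0 [ 0.79  1.29 -0.05  1.47 -0.65  1.58 -1.89]
93 15 180 [ 1.08  1.38 -0.54  1.47 -0.29  1.4   0.91]
93 30 0 [ 0.71  1.14  0.02  1.61 -0.66  1.36 -1.87]
93 30 180 [ 1.08  1.23 -0.58  1.62 -0.18  1.16  0.82]
93 45 0 [ 0.63  0.99  0.05  1.76 -0.66  1.1  -1.89]
93 45 180 [ 0.99  1.07 -0.51  1.77 -0.16  0.92  0.79]
93 60 0 [ 0.5   0.87  0.11  1.9  -0.67  0.84 -1.94]
93 60 180 [ 0.94  0.96 -0.56  1.91  0.04  0.68  0.54]
93 75 0 [ 0.29  0.79  0.22  2.03 -0.71  0.6  -1.98]
93 75 180 [ 0.77  0.84 -0.45  2.03  0.22  0.47  0.28]
-87 15 0 [-0.58  1.27  0.25  2.02  1.19  1.04 -1.65]
-87 15 180 [-0.19  1.27 -0.27  2.02  1.4   1.54  1.35]
-87 30 0 [-0.55  1.11  0.32  2.12  1.25  0.75 -1.59]
-87 30 180 [-1.09  1.62  1.15  2.13 -0.86  0.4  -2.76]
-87 45 0 [-0.4   0.95  0.28  2.18  1.36  0.56 -1.51]
-87 45 180 [ 0.06  0.97 -0.36  2.18  1.52  1.08  1.54]
-87 60 0 [-0.15  0.82  0.16  2.21  1.37  0.41 -1.33]
-87 60 180 [ 0.27  0.86 -0.42  2.2   1.51  0.84  1.72]
-87 75 0 [ 0.15  0.75 -0.    2.19 
[... 28230 characters left out ...]
1  1.49 -0.51  1.54 -0.78  1.71  0.7 ]
60 140 270 0 toolx [0.   0.94 0.34] [ 0.78  1.49 -0.59  1.76 -0.86  1.43  1.2 ]
60 140 270 30 toolx [0.25 0.89 0.39] [ 0.97  1.63 -0.72  1.93 -0.94  1.15  1.74]
60 140 300 -30 toolx [-0.66  0.64  0.39] [ 0.6   1.74 -1.04  1.22 -0.27  1.92  0.08]
60 140 300 0 toolx [-0.47  0.81  0.34] [ 0.57  1.51 -0.59  1.41 -0.6   1.81  0.88]
60 140 300 30 toolx [-0.23  0.89  0.39] [ 0.82  1.63 -0.82  1.59 -0.55  1.49  1.2 ]
60 140 300 60 toolx [0.   0.86 0.5 ] [ 0.8   1.62 -0.63  1.72 -0.83  1.51  1.91]
60 140 330 30 toolx [-0.64  0.66  0.39] [ 0.65  1.76 -1.07  1.26 -0.24  1.89  0.77]
60 140 330 60 toolx [-0.43  0.75  0.5 ] [ 0.73  1.76 -0.93  1.4  -0.43  1.74  1.32]
```

```bash
cat >> kin.py <<'E'
def plan(p0,R0,p1,R1,n=None):
    "rows from pose 0 to pose 1 (linear, slerp), integer-rounded, prints; returns end pose by rounded rows"
    rv=Ro.from_matrix(R0.T@R1).as_rotvec(degrees=True)
    if n is None: n=int(max(np.ceil(np.abs(rv).max()/10.2),np.ceil(np.linalg.norm(rv)/10.5),np.ceil(np.linalg.norm(p1-p0)/58),1))
    p,R=p0.copy(),R0.copy(); rows=[]
    for i in range(1,n+1):
        pt=p0+(p1-p0)*i/n; Rt=R0@Ro.from_rotvec(rv*i/n,degrees=True).as_matrix()
        d=np.round(R.T@(pt-p)); w=np.round(Ro.from_matrix(R.T@Rt).as_rotvec(degrees=True),1)
        rows.append([w.tolist(),d.astype(int).tolist()]); p=p+R@d; R=R@Ro.from_rotvec(w,degrees=True).as_matrix()
    return rows,p,R
def show(rows): print(len(rows),"rows"); [print(r) for r in rows]
E
python3 - <<'E'
from kin import *
s,R=log(); p=s["eef_pos"]
R1=rot(93,58); g=np.array([440.6,-158.4,60])
T=g-106*R1[:,0]
rows,pe,Re=plan(p,R,T,R1); show(rows); print(T,pe)
q=s["qpos"]
for k in range(0,6):
    q=ik(p+(T-p)*k/5,R@Ro.from_rotvec(Ro.from_matrix(R.T@R1).as_rotvec()*k/5).as_matrix(),q,.03); print(q[0].round(1),q[1].round(1),q[2].round(2)); q=q[2]
E
```

```text
10 rows
[[8.3, -5.0, -2.3], [8, -22, -4]]
[[8.2, -5.0, -2.4], [8, -23, -2]]
[[8.3, -4.9, -2.3], [10, -22, 1]]
[[8.3, -5.0, -2.4], [10, -21, 3]]
[[8.2, -5.0, -2.3], [12, -21, 5]]
[[8.3, -5.0, -2.4], [13, -19, 7]]
[[8.3, -4.9, -2.3], [15, -17, 9]]
[[8.2, -5.0, -2.4], [16, -16, 9]]
[[8.3, -5.0, -2.3], [17, -13, 10]]
[[8.3, -4.9, -2.4], [19, -11, 10]]
[ 443.53978613 -214.494461    149.89309819] [ 443.55205079 -214.57809808  149.57189055]
0.0 0.0 [ 0.74  0.34  0.09  2.12 -0.21  0.31 -0.61]
0.0 0.0 [ 0.51  0.41  0.27  2.02 -0.16  0.53 -1.04]
0.0 0.0 [ 0.42  0.5   0.32  1.92 -0.23  0.75 -1.33]
0.0 0.0 [ 0.41  0.6   0.33  1.84 -0.34  0.93 -1.55]
0.0 0.0 [ 0.42  0.69  0.33  1.79 -0.48  1.07 -1.76]
0.0 0.0 [ 0.46  0.78  0.31  1.78 -0.64  1.16 -1.93]
```

Request:
jog_arm([
  [[8,-5,-2],[8,-22,-4],-1],
  [[8,-5,-2],[8,-23,-2],-1],
  [[8,-5,-2],[10,-22,1],-1],
  [[8,-5,-2],[10,-21,3],-1],
  [[8,-5,-2],[12,-21,5],-1],
  [[8,-5,-2],[13,-19,7],-1],
  [[8,-5,-2],[15,-17,9],-1],
  [[8,-5,-2],[10,-16,9],-1],
])

```text
clock: 2.1
eef_pos: [424.8, -253.2, 174.1]
tool_rot: [-0.045, 1.209, 1.911]
force: [0.7, 0.4, -0.2]
width: 85.8
```

```bash
cat > go.py <<'E'
from kin import *
def to(T,R1,n=None):
    s,R=log(); p=s["eef_pos"]; print("t",round(s["clock"],2),"p",p.round(1),"q",s["qpos"].round(2),"F",s["force"].round(1),"w",round(s["width"],1))
    rows,pe,Re=plan(p,R,np.array(T,float),R1,n); show(rows); return s,R
E
python3 - <<'E'
from go import *
R1=rot(93,58); g=np.array([440.6,-158.4,60])
to(g-106*R1[:,0],R1)
E
```

```text
t 2.1 p [ 424.8 -253.2  174.1] q [ 0.34  0.71  0.44  1.8  -0.52  1.08 -1.68] F [ 0.7  0.4 -0.2] w 85.8
3 rows
[[5.8, -3.7, -2.5], [11, -10, 6]]
[[5.8, -3.7, -2.6], [12, -10, 7]]
[[5.8, -3.7, -2.5], [13, -8, 6]]
```

Request:
jog_arm([
  [[6,-4,-3],[11,-10,6],-1],
  [[6,-4,-2],[12,-10,7],-1],
  [[6,-4,-2],[13,-8,6],-1],
  [[0,0,0],[0,0,0],-1],
])

```text
clock: 2.6
eef_pos: [442.5, -215.4, 149.4]
tool_rot: [0.029, 0.998, 1.649]
force: [0.0, 0.3, -0.3]
width: 85.1
```

```bash
python3 - <<'E'
from go import *
R1=rot(93,58); g=np.array([440.6,-158.4,60])
to(g-6*R1[:,0],R1,4)
save(get_image("wrist"),"w1.png")
E
```

```text
t 2.6 p [ 442.5 -215.4  149.4] q [ 0.41  0.81  0.41  1.79 -0.72  1.19 -1.84] F [ 0.   0.3 -0.3] w 85.1
4 rows
[[-0.1, 0.2, -0.2], [25, -1, 0]]
[[-0.1, 0.2, -0.2], [25, 0, 0]]
[[-0.1, 0.2, -0.2], [25, -1, 0]]
[[-0.2, 0.2, -0.2], [25, 0, 0]]
```

View pics/w1.png

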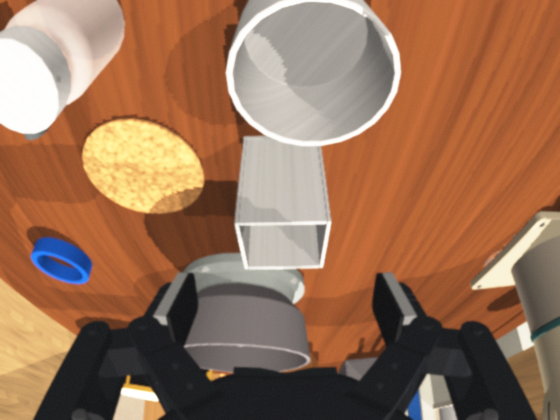

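Request:
jog_arm([
  [[0,0,0],[25,-1,0],-1],
  [[0,0,0],[25,0,0],-1],
  [[0,1,-1],[25,-1,0],-1],
  [[0,0,0],[24,0,0],-1],
  [[0,0,0],[0,0,0],1],
  [[0,0,0],[0,0,0],1],
  [[0,0,0],[0,0,0],1],
  [[0,0,0],[0,0,0],1],
])

```text
clock: 3.65
eef_pos: [442.2, -163.6, 67.9]
tool_rot: [-0.005, 1.019, 1.61]
force: [-0.1, -4.0, 5.7]
width: 59.2
```

```bash
cat > pour.py <<'E'
from go import *
if not os.path.exists("grasp.json"):
    s,R=log(); p=s["eef_pos"]
    m=R.T@(np.array([441,-158.6,85])-p); cz=R.T@[0,0,1.]
    json.dump(dict(m=m.tolist(),cz=cz.tolist()),open("grasp.json","w"))
G=json.load(open("grasp.json")); m=np.array(G["m"]); cz=np.array(G["cz"])
def tcp(mouth,R): return np.array(mouth)-R@m
E
python3 - <<'E'
from pour import *
s,R=log(); p=s["eef_pos"]; q=s["qpos"]; print(m,cz)
# waypoints (mouth,R)
W=[("lift",[441,-158,230],R),("over",[486,100,230],rot(90,58)),]
for r in (-45,-90,-135,-178): W.append(("roll%d"%r,[486,100,225],rot(90,58,r)))
for a in (40,20,0,-10): W.append(("pitch%d"%a,[486,100,175],rot(90,a,-178)))
for n,mo,Rw in W:
    b=ik(tcp(mo,Rw),Rw,q,.03); q=b[2]; print(n,b[0].round(1),b[1].round(1),q.round(2),"tilt",np.degrees(np.arccos((Rw@cz)[2])).round(),(Rw@cz).round(2))
to(tcp([441,-158,230],R),R); print()
R1=rot(90,58); show(plan(tcp([441,-158,230],R),R,tcp([486,100,230],R1),R1)[0])
E
```

```text
[-11.90222556   0.93787308  13.22278449] [-0.85161331 -0.00245175  0.52416482]
lift 0.0 0.0 [ 0.3   0.65  0.43  1.84 -0.68  1.23 -1.98] tilt 0.0 [ 0. -0.  1.]
over 0.0 0.0 [-0.11  0.56  0.29  2.02 -0.91  0.95 -2.3 ] tilt 0.0 [ 0.   -0.01  1.  ]
roll-45 0.0 0.0 [-0.    0.56  0.13  2.   -0.85  0.89 -1.6 ] tilt 23.0 [-0.37 -0.14  0.92]
roll-90 0.0 0.0 [ 0.11  0.55 -0.06  1.99 -0.75  0.82 -0.92] tilt 44.0 [-0.52 -0.45  0.72]
roll-135 0.0 0.0 [ 0.24  0.55 -0.26  2.01 -0.65  0.75 -0.25] tilt 58.0 [-0.37 -0.76  0.53]
roll-178 0.0 0.0 [ 0.39  0.57 -0.47  2.03 -0.51  0.68  0.37] tilt 64.0 [-0.02 -0.9   0.44]
pitch40 0.0 0.0 [ 0.6   0.82 -0.57  2.04 -0.73  0.7   0.76] tilt 82.0 [-0.02 -0.99  0.15]
pitch20 0.0 0.0 [ 0.76  1.06 -0.66  1.98 -0.77  0.87  0.92] tilt 102.0 [-0.02 -0.98 -0.2 ]
pitch0 0.0 0.0 [ 0.84  1.31 -0.71  1.89 -0.77  1.07  1.01] tilt 122.0 [-0.02 -0.85 -0.52]
pitch-10 0.0 0.0 [ 0.86  1.43 -0.73  1.84 -0.77  1.18  1.04] tilt 132.0 [-0.02 -0.75 -0.66]
t 3.65 p [ 442.2 -163.6   67.9] q [ 0.38  0.89  0.33  1.93 -0.86  0.97 -1.73] F [-0.1 -4.   5.7] w 59.2
3 rows
[[0.0, 0.0, 0.0], [-41, 0, 26]]
[[0.0, 0.0, 0.0], [-41, 0, 25]]
[[0.0, 0.0, 0.0], [-41, 0, 26]]

5 rows
[[0.4, -0.1, -0.2], [27, -11, 44]]
[[0.5, -0.1, -0.3], [27, -11, 43]]
[[0.4, -0.0, -0.2], [27, -10, 44]]
[[0.4, -0.1, -0.2], [27, -10, 44]]
[[0.5, -0.1, -0.3], [27, -9, 43]]
```

Request:
jog_arm([
  [[0,0,0],[-17,0,10],1],
  [[0,0,0],[-26,0,16],1],
  [[0,0,0],[-40,0,25],1],
  [[0,0,0],[-40,0,25],1],
  [[0,0,0],[0,0,0],1],
])

```text
clock: 4.28
eef_pos: [442.9, -163.4, 215.2]
tool_rot: [-0.014, 1.021, 1.603]
force: [0.3, -0.9, -4.8]
width: 59.4
```

Request:
jog_arm([
  [[0,0,0],[15,-6,25],1],
  [[0,0,0],[27,-11,44],1],
  [[0,0,0],[27,-11,44],1],
  [[1,0,0],[27,-10,44],1],
  [[1,0,-1],[26,-10,42],1],
  [[0,0,0],[12,-5,19],1],
  [[0,0,0],[0,0,0],1],
])

```text
clock: 5.15
eef_pos: [483.9, 97.6, 211.8]
tool_rot: [0.008, 1.017, 1.587]
force: [-0.6, -0.8, -3.0]
width: 59.1
```

```bash
python3 - <<'E'
from pour import *
s,R=log(); p=s["eef_pos"]; print("mouth",p+R@m,"cz",(R@cz).round(2)); save(get_image("scene"),"s2.png")
R1=R@Ro.from_euler("x",-90,degrees=True).as_matrix(); mo=[486,100,222]
to(tcp(mo,R1),R1,9)
# follow mouth-fixed properly
def rows(Rs,mos):
    pc,Rc=p,R
    for Rw,mo in zip(Rs,mos):
        r,pc,Rc=plan(pc,Rc,tcp(mo,Rw),Rw,1); print(r[0])
az,a=np.degrees(s["tool_rot"][2]),np.degrees(s["tool_rot"][1]); print(az,a)
r0=np.degrees(s["tool_rot"][0])
print("roll"); rows([rot(90,58,r0-10*i) for i in range(1,19)],[[486,100,222]]*18)
E
```

```text
mouth [482.94807421 102.56318876 228.85005447] cz [ 0.01 -0.    1.  ]
t 5.2 p [484.3  95.5 211.7] q [-0.12  0.57  0.32  2.05 -0.95  0.93 -2.24] F [-0.3 -0.5 -4.2] w 59.6
9 rows
[[-10.0, -0.0, 0.0], [1, -2, 1]]
[[-10.0, -0.0, -0.0], [0, -2, 1]]
[[-10.0, -0.1, -0.0], [1, -1, 1]]
[[-10.1, 0.0, 0.0], [0, -2, 0]]
[[-10.0, 0.0, 0.0], [1, -2, -1]]
[[-10.0, -0.0, 0.0], [1, -2, 0]]
[[-10.0, -0.0, 0.0], [0, -2, -1]]
[[-10.0, -0.1, 0.0], [1, -2, -1]]
[[-10.0, 0.0, 0.0], [0, -1, -2]]
90.92946745912205 58.24413433756596
roll
[[-9.2, -0.2, -0.5], [4, -5, -5]]
[[-10.0, -0.0, -0.0], [0, -2, 0]]
[[-10.0, -0.0, -0.0], [0, -3, 0]]
[[-10.0, 0.0, -0.0], [0, -2, 1]]
[[-10.0, 0.0, -0.0], [0, -2, 0]]
[[-10.0, 0.0, -0.0], [0, -3, 0]]
[[-10.0, 0.0, -0.0], [0, -2, 1]]
[[-10.0, 0.0, -0.0], [0, -2, 0]]
[[-10.0, 0.0, -0.0], [0, -2, 0]]
[[-10.0, 0.0, -0.0], [0, -3, 1]]
[[-10.0, 0.0, -0.0], [0, -2, 0]]
[[-10.0, 0.0, -0.0], [0, -2, 1]]
[[-10.0, 0.0, 0.0], [0, -2, 0]]
[[-10.0, 0.0, 0.0], [0, -3, 0]]
[[-10.0, 0.0, 0.0], [0, -2, 1]]
[[-10.0, 0.0, 0.0], [0, -2, 0]]
[[-10.0, 0.0, 0.0], [0, -3, 0]]
[[-10.0, 0.0, 0.0], [0, -2, 1]]
```

View pics/s2.png

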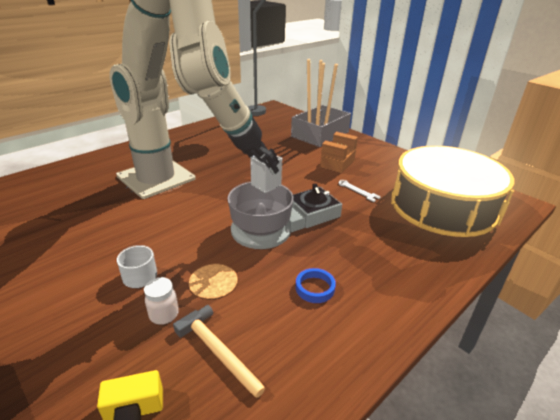

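Request:
jog_arm([
  [[-9,0,0],[4,-5,-5],1],
  [[-10,0,0],[0,-2,0],1],
  [[-10,0,0],[0,-3,0],1],
  [[-10,0,0],[0,-2,1],1],
  [[-10,0,0],[0,-2,0],1],
  [[-10,0,0],[0,-3,0],1],
  [[-10,0,0],[0,-2,1],1],
  [[-10,0,0],[0,-2,0],1],
])

```text
clock: 6.2
eef_pos: [500.3, 99.9, 211.2]
tool_rot: [-1.378, 1.019, 1.578]
force: [0.6, -0.7, -4.0]
width: 59.0
```

Request:
jog_arm([
  [[-10,0,0],[0,-2,0],1],
  [[-10,0,0],[0,-3,1],1],
  [[-10,0,0],[0,-2,0],1],
  [[-10,0,0],[0,-2,1],1],
  [[-10,0,0],[0,-2,0],1],
  [[-10,0,0],[0,-3,0],1],
  [[-10,0,0],[0,-2,1],1],
  [[-10,0,0],[0,-2,0],1],
])

```text
clock: 7.2
eef_pos: [491.0, 111.7, 218.5]
tool_rot: [-2.773, 1.019, 1.578]
force: [-0.4, -0.2, -3.8]
width: 59.4
```

```bash
python3 - <<'E'
from pour import *
s,R=log(); p=s["eef_pos"]; print(s["clock"],s["qpos"].round(2),s["force"].round(1),s["width"],"mouth",p+R@m,"cz",(R@cz).round(2),np.degrees(s["tool_rot"]).round(1))
pc,Rc=p,R
for i in range(1,11):
    f=i/10; a=58*(1-f)-8*f; Rw=rot(90,a,-162-16*min(1,2*f)); mo=[486,105,(p+R@m)[2]*(1-min(1,1.5*f))+172*min(1,1.5*f)]
    r,pc,Rc=plan(pc,Rc,tcp(mo,Rw),Rw,1); print(r[0])
E
```

```text
7.2 [ 0.32  0.56 -0.37  2.02 -0.59  0.68  0.12] [-0.4 -0.2 -3.8] 59.39825705493233 mouth [487.24445171  94.64562759 221.98413696] cz [-0.18 -0.86  0.47] [-158.9   58.4   90.4]
[[-5.9, 6.8, -1.9], [10, -5, -5]]
[[-3.2, 6.4, -1.5], [4, 1, 3]]
[[-3.2, 6.5, -1.2], [4, 0, 4]]
[[-3.2, 6.5, -0.8], [3, 0, 5]]
[[-3.2, 6.6, -0.4], [2, -1, 5]]
[[-0.0, 6.6, -0.2], [2, 0, 6]]
[[-0.0, 6.6, -0.3], [0, 1, 3]]
[[-0.0, 6.6, -0.2], [-2, 0, -1]]
[[-0.0, 6.6, -0.2], [-1, -1, -1]]
[[-0.0, 6.6, -0.2], [-2, 0, -2]]
```

Lugs are still in the cup (force −4 N). Now the pitch.

Request:
jog_arm([
  [[-6,7,-2],[10,-5,-5],1],
  [[-3,6,-1],[4,1,3],1],
  [[-3,6,-1],[4,0,4],1],
  [[-3,6,-1],[3,0,5],1],
  [[-3,7,0],[2,-1,5],1],
  [[0,7,0],[2,0,6],1],
  [[0,7,0],[0,1,3],1],
  [[0,7,0],[-2,0,-1],1],
])

```text
clock: 8.2
eef_pos: [486.9, 117.0, 181.7]
tool_rot: [-3.104, 0.085, 1.536]
force: [-0.0, 1.1, -3.8]
width: 59.5
```

Request:
jog_arm([
  [[0,7,0],[-2,0,-1],1],
  [[0,7,0],[-2,0,-1],1],
  [[0,6,0],[-1,0,-1],1],
  [[0,0,0],[0,0,6],1],
  [[0,0,0],[0,0,-6],1],
  [[0,0,0],[0,0,6],1],
  [[0,0,0],[0,0,-6],1],
  [[0,0,0],[0,0,0],1],
])

```text
clock: 9.2
eef_pos: [486.3, 114.2, 186.6]
tool_rot: [-3.104, -0.262, 1.527]
force: [0.2, -0.7, -1.5]
width: 59.1
```

```bash
python3 - <<'E'
from pour import *
s,R=log(); p=s["eef_pos"]; print(s["clock"],s["qpos"].round(2),s["force"].round(1),s["width"],"mouth",p+R@m,"cz",(R@cz).round(2),np.degrees(s["tool_rot"]).round(1))
a=get_image("top")["img"][190:310,140:420]; b=get_image("scene")["img"][140:290,160:360]
im=np.vstack([cv2.resize(a,(700,300),interpolation=3)[:, :700],cv2.resize(b,(400,300),interpolation=3).copy() if 0 else cv2.copyMakeBorder(cv2.resize(b,(400,300),interpolation=3),0,0,0,300,0)])
cv2.imwrite("pics/p3.png",im[:,:,::-1])
E
```

```text
9.2 [ 0.92  1.55 -0.88  1.89 -0.78  1.03  1.08] [ 0.2 -0.7 -1.5] 59.14830343145288 mouth [486.40330414 106.08891297 170.67609237] cz [-0.05 -0.69 -0.73] [-177.8  -15.    87.5]
```

View pics/p3.png

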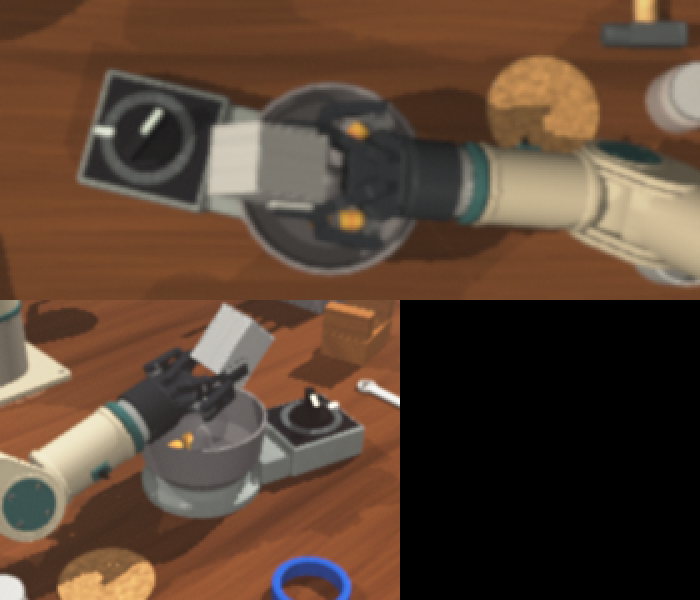

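```bash
python3 - <<'E'
from pour import *
t=np.load("t0.npz"); hsv=cv2.cvtColor(t["img"],cv2.COLOR_RGB2HSV); P=t["P"]
k=np.zeros(hsv.shape[:2],bool); k[205:265,325:388]=1
k&=(hsv[...,2]>120)&(P[...,2]>0)&(P[...,2]<9)
c=max(cv2.findContours(k.astype(np.uint8),0,1)[0],key=cv2.contourArea)
q=np.array([P[v,u] for (u,v) in c[:,0]]); (cc,r)=cv2.minEnclosingCircle(q[:,:2].astype(np.float32)); print("mat",cc,r,cv2.fitEllipse(q[:,:2].astype(np.float32)))
s,R=log(); p=s["eef_pos"]; pc,Rc=p,R; m0=p+R@m; print("F",[read_state()["force"][2].round(1) for _ in range(1)])
qq=s["qpos"]
for i in range(1,9):
    f=i/8; Rw=rot(90,-15+73*f,-178); mo=m0*(1-f)+np.array([486,100,226])*f
    r,pc,Rc=plan(pc,Rc,tcp(mo,Rw),Rw,1); b=ik(pc,Rc,qq,.03); qq=b[2]; print(r[0],b[0].round(1))
print("B")
for i in range(1,19):
    f=i/18; h=max(0,(i-4)/14); Rw=rot(90+2*f,58.4,-178*(1-f)); mo=np.array([486,100,226])*(1-h)+np.array([569,-144,150])*h
    r,pc,Rc=plan(pc,Rc,tcp(mo,Rw),Rw,1); b=ik(pc,Rc,qq,.03); qq=b[2]; print(r[0],b[0].round(1))
print(qq)
E
```

```text
mat (573.617431640625, -159.12060546875) 70.30599212646484 ((569.8642578125, -152.84310913085938), (113.69246673583984, 128.04344177246094), 151.2342987060547)
F [np.float64(-1.8)]
[[0.3, -9.2, -2.1], [3, -1, -5]] 0.0
[[-0.0, -9.2, 0.3], [2, 0, -5]] 0.0
[[-0.0, -9.1, 0.3], [1, 0, -4]] 0.0
[[-0.0, -9.1, 0.4], [-1, 0, -5]] 0.0
[[-0.0, -9.1, 0.3], [-1, 0, -4]] 0.0
[[-0.0, -9.1, 0.3], [-2, -1, -3]] 0.0
[[-0.0, -9.2, 0.3], [-4, 0, -3]] 0.0
[[-0.0, -9.1, 0.4], [-3, 0, -2]] 0.0
B
[[9.8, -0.4, -0.0], [0, 2, 0]] 0.0
[[9.8, -0.0, -0.1], [0, 3, 0]] 0.0
[[9.8, -0.0, -0.0], [0, 2, 0]] 0.0
[[9.7, -0.1, -0.1], [0, 2, 0]] 0.0
[[9.8, -0.0, -0.0], [-5, 19, 10]] 0.0
[[9.8, -0.1, -0.1], [-4, 19, 6]] 0.0
[[9.8, -0.0, 0.0], [-5, 21, 4]] 0.0
[[9.8, -0.1, -0.0], [-4, 21, 0]] 0.0
[[9.8, -0.0, -0.0], [-5, 20, -3]] 0.0
[[9.8, -0.1, -0.0], [-4, 20, -5]] 0.0
[[9.8, -0.0, 0.0], [-5, 19, -9]] 0.0
[[9.8, -0.1, 0.0], [-5, 17, -12]] 0.0
[[9.8, -0.0, 0.1], [-4, 15, -14]] 0.0
[[9.8, -0.1, 0.0], [-5, 12, -15]] 0.0
[[9.8, -0.0, 0.1], [-4, 9, -17]] 0.0
[[9.8, -0.0, 0.0], [-5, 7, -19]] 0.0
[[9.8, -0.0, 0.1], [-5, 3, -18]] 0.0
[[9.8, -0.1, 0.1], [-4, 0, -19]] 0.0
[ 0.24457731  0.88293169  0.35571059  1.59004538 -0.78147318  1.20621693
 -2.10378483]
```

Request:
jog_arm([
  [[0,-9,-2],[3,-1,-5],1],
  [[0,-9,0],[2,0,-5],1],
  [[0,-9,0],[1,0,-4],1],
  [[0,-9,0],[-1,0,-5],1],
  [[0,-9,1],[-1,0,-4],1],
  [[0,-9,1],[-2,-1,-3],1],
  [[0,-9,0],[-4,0,-3],1],
  [[0,-9,0],[-3,0,-2],1],
])

```text
clock: 10.3
eef_pos: [484.7, 117.0, 224.2]
tool_rot: [-3.12, 0.996, 1.56]
force: [0.4, 0.0, -1.8]
width: 59.8
```

Request:
jog_arm([
  [[10,0,0],[0,2,0],1],
  [[10,0,0],[0,3,0],1],
  [[10,0,0],[0,2,0],1],
  [[10,0,0],[0,2,0],1],
  [[10,0,0],[-5,19,10],1],
  [[10,0,0],[-4,19,6],1],
  [[10,0,0],[-5,21,4],1],
  [[9,0,0],[-4,21,0],1],
])

```text
clock: 11.3
eef_pos: [520.6, 39.0, 193.7]
tool_rot: [-1.732, 0.991, 1.564]
force: [0.7, 0.1, -0.9]
width: 59.1
```

Request:
jog_arm([
  [[10,0,0],[-5,20,-3],1],
  [[10,0,0],[-4,20,-5],1],
  [[10,0,0],[-5,19,-9],1],
  [[10,0,0],[-5,17,-12],1],
  [[10,0,0],[-4,15,-14],1],
  [[10,0,0],[-5,12,-15],1],
  [[10,0,0],[-4,9,-17],1],
  [[10,0,0],[-5,7,-19],1],
])

```text
clock: 12.3
eef_pos: [556.7, -112.7, 138.5]
tool_rot: [-0.336, 0.991, 1.564]
force: [-0.4, -0.1, -0.8]
width: 59.3
```

```bash
python3 - <<'E'
from pour import *
for nm in ("t0","s0"):
    t=np.load(nm+".npz"); im=t["img"]; P=t["P"]; lab=cv2.cvtColor(im,cv2.COLOR_RGB2HSV)
    k=np.zeros(im.shape[:2],bool); 
    near=(np.hypot(P[...,0]-569,P[...,1]+144)<85)&(P[...,2]<12)&(P[...,2]>-3)
    k=near&(im[...,1]>95)
    n,l,st,ce=cv2.connectedComponentsWithStats(k.astype(np.uint8)); j=1+st[1:,4].argmax()
    q=P[l==j]; print(nm,len(q),q.min(0),q.max(0),q.mean(0),cv2.minEnclosingCircle(q[:,:2].astype(np.float32)))
s,R=log(); p=s["eef_pos"]; print(s["clock"],s["qpos"].round(2),s["force"].round(1),s["width"],"mouth",p+R@m,"cz",(R@cz).round(2),np.degrees(s["tool_rot"]).round(1))
E
```

```text
t0 1510 [ 509.3049913  -210.14466973   -2.59462062] [629.38873966 -90.6371125   11.73097212] [ 570.12602653 -150.93133286    5.16348804] ((569.1549682617188, -149.56983947753906), 61.3690185546875)
s0 1366 [ 500.06306018 -209.11329706   -2.84286635] [628.14545529 -86.327374     6.75777009] [ 570.14236598 -151.9174055     3.16353228] ((564.104248046875, -149.19085693359375), 64.73628234863281)
12.3 [ 0.24  0.84  0.34  1.72 -0.85  1.13 -1.72] [-0.4 -0.1 -0.8] 59.303224773142645 mouth [ 551.49197183 -109.01724437  155.13748229] cz [-0.17 -0.05  0.98] [-19.2  56.8  89.6]
```

```bash
python3 - <<'E'
from pour import *
R1=rot(90,58.4,-.2); print((R1@cz).round(3)); to(tcp([569.5,-150.4,125],R1),R1,3)
E
```

```text
[0.001 0.    1.   ]
t 12.3 p [ 556.7 -112.7  138.5] q [ 0.24  0.84  0.34  1.72 -0.85  1.13 -1.72] F [-0.4 -0.1 -0.8] w 59.3
3 rows
[[6.2, 0.5, 0.2], [1, 1, -18]]
[[6.3, 0.6, 0.1], [1, 0, -18]]
[[6.2, 0.5, 0.2], [1, -3, -18]]
```

Request:
jog_arm([
  [[6,0,0],[1,1,-18],1],
  [[6,1,0],[1,0,-18],1],
  [[6,1,0],[1,-3,-18],1],
  [[0,0,0],[0,0,0],1],
])

```text
clock: 12.8
eef_pos: [570.8, -155.3, 107.1]
tool_rot: [-0.034, 1.026, 1.556]
force: [-0.1, 0.4, -0.7]
width: 59.3
```

```bash
python3 - <<'E'
from pour import *
s=get_image("scene"); t=get_image("top")
P=pts(s); c=P[...,2]; k=(np.hypot(P[...,0]-569,P[...,1]+150)<55)&(c>10)&(c<135)&(s["img"].min(2)>90)
q=P[k]; print("cup pts scene z",np.percentile(q[:,2],[1,5,50,95,99]).round(1),"xy",q.min(0).round(),q.max(0).round())
a=s["img"][200:330,130:290]; b=t["img"][190:310,140:420]
im=np.hstack([cv2.resize(a,(480,390),interpolation=3),cv2.resize(t["img"][200:290,300:374],(320,390),interpolation=3)])
cv2.imwrite("pics/p4.png",im[:,:,::-1])
R1=rot(90,58.4,-.2); to(tcp([569.5,-150.4,91],R1),R1,3)
# bowl check: brass pixels in bowl
hsv=cv2.cvtColor(t["img"],cv2.COLOR_RGB2HSV); 
cv2.imwrite("pics/bowl.png",cv2.resize(t["img"][215:305,225:320],(760,600),interpolation=3)[:,:,::-1])
E
```

```text
cup pts scene z [ 46.   54.   94.  129.4 133.6] xy [ 540. -188.   41.] [ 609. -105.  135.]
t 12.9 p [ 571.  -154.2  108.1] q [ 0.24  0.92  0.42  1.65 -0.89  1.16 -1.98] F [ 0.3  0.1 -1.2] w 59.4
3 rows
[[0.4, -0.1, 0.2], [10, 0, -6]]
[[0.4, -0.1, 0.1], [9, 1, -7]]
[[0.3, -0.1, 0.2], [10, 0, -6]]
```

View pics/p4.png

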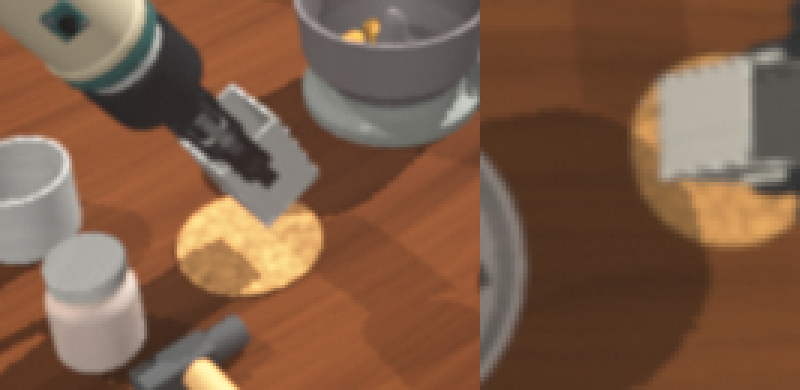

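View pics/bowl.png

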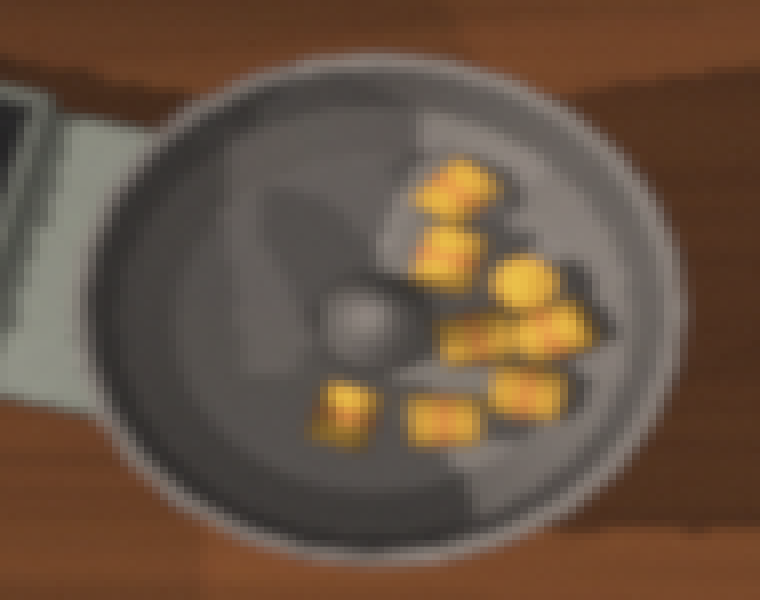

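```bash
python3 - <<'E'
from pour import *
Q=[]
for n in ("scene","top"):
    t=get_image(n); P=pts(t); k=(abs(P[...,0]-570)<48)&(abs(P[...,1]+140)<65)&(P[...,2]>14)&(P[...,2]<150)
    im=t["img"].astype(int); sat=im.max(2)-im.min(2)
    k&=(sat<40)&(im.min(2)>(90 if n=="scene" else 55))
    # local normals by cross product of neighbours
    dx=np.gradient(P,axis=1); dy=np.gradient(P,axis=0); N=np.cross(dx,dy); N/=np.linalg.norm(N,axis=2,keepdims=True)+1e-9
    N*=np.sign(N[...,2:3]); k2=cv2.erode(k.astype(np.uint8),np.ones((3,3)))>0
    ang=np.degrees(np.arctan2(N[k2][:,2],N[k2][:,1])); flat=abs(N[k2][:,0])<.3
    h=np.histogram(ang[flat],bins=np.arange(0,181,10)); print(n,k.sum(),"normal angle in yz hist",h[0])
    q=P[k]; print(q.min(0).round(),q.max(0).round()); Q.append(q)
    v,u=np.nonzero(k); print(u.min(),u.max(),v.min(),v.max())
q=np.vstack(Q); sv=np.full((400,400),255,np.uint8)
for i,c in enumerate(Q):
    for y,z in c[:,1:]: 
        a,b=int((y+210)*2.6),int(390-z*2.6); cv2.circle(sv,(a,b),1,60 if i else 150,-1)
cv2.imwrite("pics/yz.png",sv)
E
```

```text
scene 718 normal angle in yz hist [ 1  4 45  2  0  0  0  0  0  0  0  0  0  0  0  0  0  0]
[ 539. -199.   47.] [615. -96. 148.]
190 236 228 274
top 994 normal angle in yz hist [ 13 134 142  51  25  12  14   1   2   0   1   2   1   0   0   1  37   1]
[ 526. -182.   53.] [612. -95. 150.]
341 379 210 244
```

View pics/yz.png

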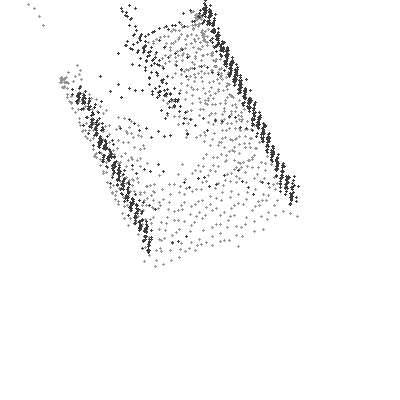

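```bash
python3 - <<'E'
from go import *
s,R=log(); p=s["eef_pos"]; t=np.radians(24.4)
m=R.T@(np.array([570.3,-158.7,135.5])-p); cz=R.T@[0,-np.sin(t),np.cos(t)]
json.dump(dict(m=m.tolist(),cz=cz.tolist()),open("grasp.json","w")); print(p,m,cz)
R1=Ro.from_euler("x",-t).as_matrix()@R
T=np.array([569.5,-150.4,115])-R1@m
b=ik(T,R1,s["qpos"],.03); print(b,R1[:,0].round(2)); to(T,R1,4)
E
```

```text
[ 571.29361256 -154.26058177  108.6327025 ] [-25.27429107   0.52751781  10.17247812] [-0.99275088 -0.01181522  0.11960803]
(np.float64(0.0012542431650917265), np.float64(0.00022883086316050985), array([-0.10086618,  0.88399754,  0.61073101,  1.76376162, -0.83053255,
        0.82761162, -2.14301555])) [ 0.01  0.12 -0.99]
t 13.0 p [ 571.3 -154.3  108.6] q [ 0.24  0.92  0.42  1.65 -0.89  1.16 -1.98] F [-0.8  0.3 -0.3] w 59.1
4 rows
[[-0.1, 6.1, 0.1], [4, 0, -3]]
[[-0.0, 6.1, 0.2], [4, 1, -3]]
[[-0.1, 6.1, 0.1], [4, 0, -2]]
[[-0.0, 6.1, 0.2], [5, 0, -2]]
```

Request:
jog_arm([
  [[0,6,0],[4,0,-3],1],
  [[0,6,0],[4,1,-3],1],
  [[0,6,0],[4,0,-2],1],
  [[0,6,0],[5,0,-2],1],
  [[0,0,0],[0,0,0],1],
])

```text
clock: 13.62
eef_pos: [571.0, -154.1, 88.8]
tool_rot: [-0.145, 1.44, 1.446]
force: [0.8, -0.5, -0.3]
width: 59.3
```

```bash
cat > tilt.py <<'E'
from pour import *
def tilt():
    s,R=log(); p=s["eef_pos"]; mo=p+R@m
    for n in ("scene","top"):
        t=get_image(n); P=pts(t); k=(abs(P[...,0]-570)<36)&(abs(P[...,1]-mo[1])<60)&(P[...,2]>6)&(P[...,2]<130)
        im=t["img"].astype(int); k&=(im.max(2)-im.min(2)<40)&(im.min(2)>55)
        for nm,kk in (("+y",k&(P[...,1]>mo[1]+20)),):
            q=P[kk]
            if len(q)<30: continue
            f=np.polyfit(q[:,2],q[:,1],1); r=q[:,1]-np.polyval(f,q[:,2]); g=abs(r)<6; f=np.polyfit(q[g,2],q[g,1],1)
            print(n,nm,len(q),"slope deg",np.degrees(np.arctan(f[0])).round(1),"y at mid",np.polyval(f,np.median(q[:,2])).round(1),"z",np.percentile(q[:,2],[1,99]).round(1))
        q=P[k]; print(n,"x",np.percentile(q[:,0],[1,99]).round(1),"y",np.percentile(q[:,1],[1,99]).round(1),"z",np.percentile(q[:,2],[1,99]).round(1))
        if n=="scene": im2=cv2.resize(t["img"][200:300,150:290],(770,550),interpolation=3); cv2.imwrite("pics/tilt.png",im2[:,:,::-1])
    print("mouth",mo.round(1),"cz",(R@cz).round(3))
E
python3 - <<'E'
from tilt import *
tilt(); s,R=log(); to(tcp([569.5,-150.4,91],R),R,3)
E
```

```text
scene +y 80 slope deg 0.2 y at mid -122.8 z [ 31.3 112.7]
scene x [540.4 603.8] y [-180.2 -120. ] z [ 30.  112.5]Traceback (most recent call last):
  File "<stdin>", line 2, in <module>
  File "tilt.py", line 12, in tilt
    q=P[k]; print(n,"x",np.percentile(q[:,0],[1,99]).round(1),"y",np.percentile(q[:,1],[1,99]).round(1),"z",np.percentile(q[:,2],[1,99]).round(1))
                        ~~~~~~~~~~~~~^^^^^^^^^^^^^^^
    return _quantile_unchecked(
        a, q, axis, out, overwrite_input, method, keepdims, weights)
    return _ureduce(a,
                    func=_quantile_ureduce_func,
    ...<5 lines>...
                    overwrite_input=overwrite_input,
                    method=method)
    r = func(a, **kwargs)
    result = _quantile(arr,
                       quantiles=q,
    ...<2 lines>...
                       out=out,
                       weights=wgt)
    slices_having_nans = np.isnan(arr[-1, ...])
                                  ~~~^^^^^^^^^
IndexError: index -1 is out of bounds for axis 0 with size 0
```

View pics/tilt.png

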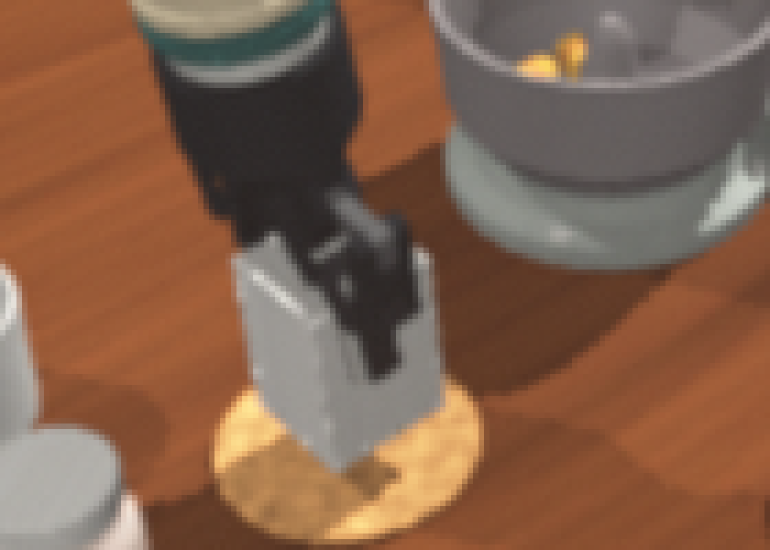

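Request:
jog_arm([
  [[0,0,0],[10,0,-1],1],
  [[0,0,0],[8,0,-1],1],
  [[0,0,0],[3,0,0],1],
  [[0,0,0],[2,0,0],1],
  [[0,0,0],[0,0,0],1],
])

```text
clock: 14.35
eef_pos: [570.6, -157.8, 66.5]
tool_rot: [-0.147, 1.443, 1.438]
force: [-3.2, 0.7, 8.2]
width: 58.8
```

```bash
python3 - <<'E'
from pour import *
t=get_image("scene"); P=pts(t); im=t["img"].astype(int)
k=(abs(P[...,0]-570)<36)&(abs(P[...,1]+150)<60)&(P[...,2]>-5)&(P[...,2]<130)&(im.max(2)-im.min(2)<40)&(im.min(2)>55)
q=P[k]; print(np.percentile(q,[1,50,99],axis=0).round(1)); s=read_state(); print(s["force"],s["eef_pos"],s["width"])
E
```

```text
[[ 539.8 -183.9    6.7]
 [ 597.1 -173.1   49.3]
 [ 605.1 -123.8  118.5]]
[-3.01284253  0.53411483  8.62143683] [ 570.54791294 -157.80924228   66.50864373] 59.232650762901564
```

Request:
jog_arm([
  [[0,0,0],[0,0,0],-1],
  [[0,0,0],[0,0,0],-1],
  [[0,0,0],[0,0,0],-1],
  [[0,0,0],[-15,0,0],-1],
  [[0,0,0],[-35,0,0],-1],
  [[0,0,0],[-50,0,0],-1],
  [[0,0,0],[-50,0,0],-1],
  [[0,0,0],[-40,0,0],-1],
])

```text
clock: 15.4
eef_pos: [568.0, -181.9, 257.3]
tool_rot: [-0.17, 1.445, 1.415]
force: [0.6, -0.2, 0.2]
width: 85.5
```

```bash
python3 - <<'E'
from go import *
t=get_image("top"); s=get_image("scene"); P=pts(s); im=s["img"].astype(int)
k=(abs(P[...,0]-570)<50)&(abs(P[...,1]+150)<60)&(P[...,2]>6)&(P[...,2]<100)&(im.max(2)-im.min(2)<40)&(im.min(2)>55)
print(np.percentile(P[k],[1,50,99],axis=0).round(1)); r=P[k]; print("rim",cv2.minAreaRect(r[r[:,2]>80][:,:2].astype(np.float32)))
st=read_state(); print(st["clock"],st["eef_pos"],st["qpos"].round(2),st["tool_rot"])
# dial, from top (t0 and now): ray-plane
f=210/np.tan(np.radians(t["fovy"])/2); C=np.array(t["cam_to_world"])
def ray(u,v,z):
    d=C[:3,:3]@[(u-t["cx"])/f,-(v-t["cy"])/f,-1]; o=C[:3,3]; return o+d*(z-o[2])/d[2]
img=t["img"]; w=(img.min(2)>150); Pt=pts(t)
for nm,z,lo,hi in(("ptr",91,84,100),("idx",60,50,75)):
    k=w&(Pt[...,2]>lo)&(Pt[...,2]<hi)&(np.hypot(Pt[...,0]-529,Pt[...,1]-265)<65)
    if nm=="idx": k&=np.hypot(Pt[...,0]-529,Pt[...,1]-265)>33
    v,u=np.nonzero(k); q=np.array([ray(a,b,z) for a,b in zip(u,v)])[:,:2]
    c=q.mean(0); e=np.linalg.svd(q-c)[2][0]; print(nm,len(q),c,np.degrees(np.arctan2(e[1],e[0])),q.min(0),q.max(0))
# deck rectangle from depth mask
k=(Pt[...,2]>45)&(Pt[...,2]<54)&(np.hypot(Pt[...,0]-529,Pt[...,1]-262)<110)&(Pt[...,1]>190)
k|= (Pt[...,2]>54)&(Pt[...,2]<66)&(np.hypot(Pt[...,0]-529,Pt[...,1]-262)<50)
mm=k.astype(np.uint8); pt=np.argwhere(k); q=np.array([ray(b,a,50) for a,b in pt])[:,:2].astype(np.float32); print("deck",cv2.minAreaRect(q))
cv2.imwrite("pics/dial.png",np.hstack([cv2.resize(img[205:285,160:245],(425,400),interpolation=3),cv2.resize(img[200:280,320:395],(375,400),interpolation=3)])[:,:,::-1])
E
```

```text
[[ 541.5 -182.5    8. ]
 [ 589.4 -155.4   58.4]
 [ 603.2 -122.4   89.1]]
rim ((571.9436645507812, -151.78810119628906), (62.93241500854492, 61.18388748168945), 1.1085400581359863)
15.5 [ 569.65752963 -183.79238239  259.76143822] [-0.11  0.67  0.74  1.66 -0.63  1.09 -2.26] [-0.22578958  1.44624884  1.35871778]
ptr 16 [541.05780133 254.64293214] 143.46660834596756 [532.28312439 248.76096239] [549.85120746 260.51754739]
idx 19 [533.21106279 307.29290568] -94.93958659383036 [530.35440672 300.24774601] [535.59210796 315.64252918]
deck ((525.5487060546875, 254.0441436767578), (140.8871307373047, 119.78135681152344), 77.14875030517578)
```

View pics/dial.png

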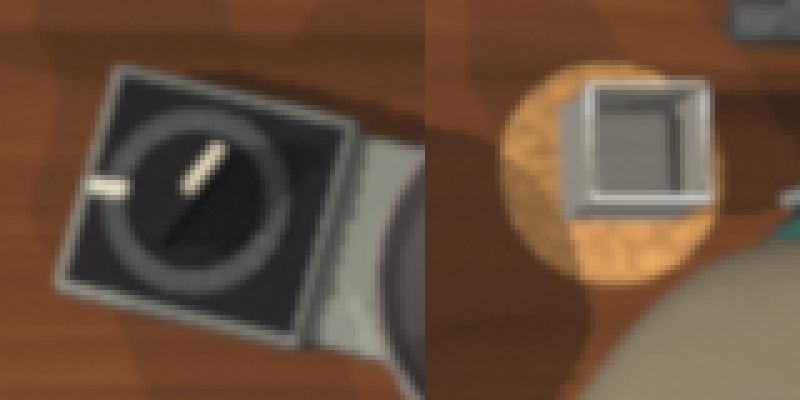

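```bash
python3 - <<'E'
from go import *
s,R=log(); p=s["eef_pos"]
def down(ybear): # tool x down, y at bearing
    y=np.array([np.cos(np.radians(ybear)),np.sin(np.radians(ybear)),0]); x=np.array([0,0,-1.]); return np.c_[x,y,np.cross(x,y)]
A=np.array([528.5,265,0])
for yb in (52,232):
    q=s["qpos"]
    for z,d in ((230,0),(79,0),(79,40),(79,80),(79,122),(79,135)):
        b=ik(A+[0,0,z],down(yb+d),q,.03); q=b[2]; print(yb,z,d,b[0].round(1),b[1].round(1),q.round(2))
print("y bearing now",np.degrees(np.arctan2(R[1,1],R[0,1])))
for yb in (52,232): 
    print(yb); to(A+[0,0,240],down(yb))
E
```

```text
52 230 0 27.9 96.5 [ 0.68  1.09 -1.04  2.11 -1.07  0.26 -2.91]
52 79 0 23.5 88.1 [ 0.63  1.4  -0.9   2.01 -1.07  0.26 -2.91]
52 79 40 16.2 60.5 [ 0.2   0.95 -0.54  2.01 -1.07  0.26 -2.91]
52 79 80 8.4 30.7 [-0.31  0.78 -0.07  2.01 -1.07  0.26 -2.91]
52 79 122 0.0 0.0 [-1.06  1.01  0.9   1.79 -1.02  0.89 -2.91]
52 79 135 0.0 0.0 [-1.04  0.99  0.86  1.79 -0.98  0.86 -2.71]
232 230 0 0.0 0.0 [-0.88  0.63  0.56  1.71 -0.41  0.92 -2.38]
232 79 0 0.0 0.0 [-0.79  0.84  0.42  1.8  -0.55  0.62 -2.27]
232 79 40 0.0 0.0 [-0.67  0.81  0.24  1.8  -0.32  0.57 -1.76]
232 79 80 0.0 0.0 [-0.55  0.8   0.06  1.8  -0.08  0.55 -1.27]
232 79 122 0.0 0.0 [-0.43  0.8  -0.12  1.8   0.17  0.55 -0.76]
232 79 135 0.0 0.0 [-0.39  0.8  -0.18  1.8   0.24  0.56 -0.6 ]
y bearing now -179.31129087562633
52
t 15.5 p [ 569.7 -183.8  259.8] q [-0.11  0.67  0.74  1.66 -0.63  1.09 -2.26] F [-0.3  0.1  0.3] w 85.0
13 rows
[[9.9, 0.4, -0.5], [6, 3, 34]]
[[9.9, 0.4, -0.6], [5, 8, 33]]
[[9.9, 0.5, -0.5], [5, 15, 31]]
[[9.9, 0.4, -0.5], [5, 19, 29]]
[[9.9, 0.4, -0.6], [4, 24, 24]]
[[9.8, 0.4, -0.5], [3, 29, 20]]
[[9.9, 0.5, -0.6], [4, 31, 15]]
[[9.9, 0.4, -0.5], [3, 33, 10]]
[[9.9, 0.4, -0.5], [2, 34, 4]]
[[9.9, 0.5, -0.6], [3, 35, -3]]
[[9.9, 0.4, -0.5], [2, 34, -8]]
[[9.9, 0.4, -0.5], [1, 31, -14]]
[[9.9, 0.4, -0.6], [2, 29, -19]]
232
t 15.5 p [ 569.7 -183.8  259.8] q [-0.11  0.67  0.74  1.66 -0.63  1.09 -2.26] F [-0.3  0.1  0.3] w 85.0
8 rows
[[-6.4, 0.7, 0.6], [9, 5, 55]]
[[-6.4, 0.7, 0.6], [9, -2, 56]]
[[-6.4, 0.8, 0.5], [7, -8, 55]]
[[-6.4, 0.7, 0.6], [7, -15, 54]]
[[-6.4, 0.7, 0.6], [6, -20, 53]]
[[-6.4, 0.7, 0.6], [5, -26, 50]]
[[-6.4, 0.8, 0.5], [5, -31, 46]]
[[-6.3, 0.7, 0.6], [3, -37, 43]]
```

Request:
jog_arm([
  [[-6,1,1],[9,5,55],-1],
  [[-6,1,1],[9,-2,56],-1],
  [[-6,1,1],[7,-8,55],-1],
  [[-6,1,0],[7,-15,54],-1],
  [[-6,1,0],[6,-20,53],-1],
  [[-7,1,1],[5,-26,50],-1],
  [[-7,0,1],[5,-31,46],-1],
  [[-7,0,0],[3,-37,43],-1],
])

```text
clock: 16.5
eef_pos: [532.9, 270.1, 230.1]
tool_rot: [0.741, 1.543, -3.059]
force: [0.5, 0.3, -0.1]
width: 85.0
```

Request:
jog_arm([
  [[0,0,0],[0,0,0],-1],
])

```text
clock: 16.62
eef_pos: [531.2, 274.6, 229.2]
tool_rot: [0.629, 1.541, 3.117]
force: [-0.1, -0.9, 0.2]
width: 85.1
```

```bash
cat > dial.py <<'E'
from go import *
def down(ybear):
    y=np.array([np.cos(np.radians(ybear)),np.sin(np.radians(ybear)),0]); x=np.array([0,0,-1.]); return np.c_[x,y,np.cross(x,y)]
def wpts(d):
    h,w=d["range_z"].shape; f=h/2/np.tan(np.radians(d["fovy"])/2)
    u,v=np.meshgrid(np.arange(w),np.arange(h)); x=u-d["cx"]; y=v-d["cy"]; r=np.hypot(x,y)+1e-9; th=r/f
    z=d["range_z"]; t=np.tan(np.minimum(th,1.5))*z
    P=np.stack([x/r*t,-y/r*t,-z,np.ones_like(z)],-1)
    return (P@np.array(d["cam_to_world"]).T)[...,:3]
def circfit(q):
    A=np.c_[2*q,np.ones(len(q))]; s=np.linalg.lstsq(A,(q**2).sum(1),rcond=None)[0]; return s[:2],np.sqrt(s[2]+s[:2]@s[:2])
def measure(show=None,A=np.array([528.5,265.])):
    d=get_image("wrist"); P=wpts(d); im=d["img"]; 
    if show: cv2.imwrite("pics/"+show,im[:,:,::-1])
    rr=np.hypot(P[...,0]-A[0],P[...,1]-A[1]); w=im.min(2)>140
    out={}
    for nm,k in (("ptr",w&(rr<36)&(P[...,2]>84)&(P[...,2]<98)),("idx",w&(rr>30)&(rr<56)&(P[...,2]>53)&(P[...,2]<68)),("bar",(rr<40)&(P[...,2]>85)&(P[...,2]<97)),("ring",(rr>25)&(rr<65)&(P[...,2]>53.5)&(P[...,2]<58))):
        q=P[k]
        if len(q)<10: print(nm,len(q)); continue
        c=q[:,:2].mean(0); e=np.linalg.svd(q[:,:2]-c,full_matrices=False)[2][0]
        print(nm,len(q),c.round(1),"z",np.median(q[:,2]).round(1),"pca",np.degrees(np.arctan2(e[1],e[0])).round(1),"rect",[np.round(x,1) for x in cv2.minAreaRect(q[:,:2].astype(np.float32))]); out[nm]=(c,e,q)
    return d,P,out
E
python3 - <<'E'
from dial import *
d,P,o=measure("w5.png")
to([528.5,265,240],down(232))
E
```

```text
ptr 307 [538.4 255.6] z 92.0 pca 143.5 rect [array([537.8, 256. ]), array([ 6.6, 28.3]), np.float64(53.1)]
idx 2381 [528.4 269.7] z 54.5 pca -149.0 rect [array([526.7, 263.9]), array([92.7, 92.4]), np.float64(49.4)]
bar 1108 [528.6 263.1] z 91.5 pca 143.9 rect [array([527.3, 264.1]), array([14., 55.]), np.float64(53.4)]
ring 2700 [529.9 261.1] z 54.5 pca -150.7 rect [array([531. , 265.9]), array([102.6,  96.6]), np.float64(4.6)]
t 16.68 p [532.3 270.6 229.6] q [-0.86  0.66  0.58  1.69 -0.43  0.96 -2.34] F [0.5 0.4 0.2] w 85.3
1 rows
[[0.2, 1.2, -1.1], [-10, 7, 0]]
```

View pics/w5.png

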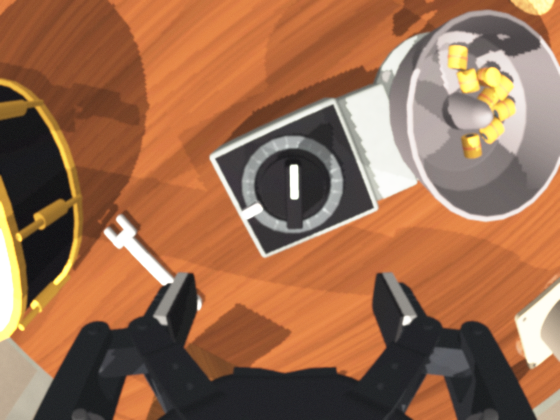

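```bash
python3 - <<'E'
from dial import *
im=cv2.imread("pics/w5.png")[:,:,::-1]
d=get_image("wrist"); P=wpts(d); im=d["img"]
roi=np.zeros(im.shape[:2],bool); roi[195:225,238:275]=1
k=roi&(im.min(2)>200); q=P[k]; c=q[:,:2].mean(0); e=np.linalg.svd(q[:,:2]-c,full_matrices=False)[2][0]
print("idx",len(q),c,np.median(q[:,2]),np.degrees(np.arctan2(e[1],e[0])),cv2.minAreaRect(q[:,:2].astype(np.float32)))
roi[:]=0; roi[125:240,235:350]=1
# collar ring pixels: grey mid
g=im.min(2); rr=np.hypot(P[...,0]-527.5,P[...,1]-264)
k=roi&(g>85)&(g<200)&(rr>25)&(rr<52)&(P[...,2]<59)&(P[...,2]>50); q=P[k][:,:2]
ct=[]
for lo,hi in((27,52),):
    a=np.arctan2(q[:,1]-264,q[:,0]-527.5); r=np.hypot(q[:,0]-527.5,q[:,1]-264); B=((a+np.pi)/2/np.pi*48).astype(int)
    outer=np.array([q[B==b][r[B==b].argmax()] for b in range(48) if (B==b).sum()>8]); inner=np.array([q[B==b][r[B==b].argmin()] for b in range(48) if (B==b).sum()>8])
    print("outer",circfit(outer),"inner",circfit(inner))
w=wpts(d); k=(abs(w[...,2]-115)<4)&(np.hypot(w[...,0]-486,w[...,1]-80)<100)&(np.hypot(w[...,0]-486,w[...,1]-80)>80); print("bowl",circfit(w[k][:,:2]))
k=(w[...,2]>46)&(w[...,2]<53)&(rr<110)&(w[...,1]>195); print("deck",cv2.minAreaRect(w[k][:,:2].astype(np.float32)))
E
```

```text
idx 238 [531.54878231 308.81919518] 60.22186861909921 116.15706508134136 ((565.5780639648438, 272.4432067871094), (27.882848739624023, 126.2705078125), 46.233985900878906)
outer (array([525.89299435, 265.15903101]), np.float64(48.54886997634001)) inner (array([525.71727187, 264.63574675]), np.float64(36.23844710767134))
bowl (array([485.13601718,  80.07591689]), np.float64(88.32840137329806))
deck ((526.1351928710938, 259.1369934082031), (130.76470947265625, 119.85858154296875), 76.84078216552734)
```

```bash
cat >> dial.py <<'E'
def index(d,P,A=(527.3,264.0)):
    im=d["img"]; rr=np.hypot(P[...,0]-A[0],P[...,1]-A[1])
    k=(im.min(2)>185)&(abs(P[...,2]-60)<3)&(rr>30)&(rr<54)&(P[...,1]>285); 
    n,l,st,ce=cv2.connectedComponentsWithStats(k.astype(np.uint8)); j=1+st[1:,4].argmax(); q=P[l==j][:,:2]
    c=q.mean(0); e=np.linalg.svd(q-c,full_matrices=False)[2][0]; b=np.degrees(np.arctan2(c[1]-A[1],c[0]-A[0]))
    print("index",len(q),c.round(1),"bearing",b.round(1),"pca",np.degrees(np.arctan2(e[1],e[0])).round(1),cv2.minAreaRect(q.astype(np.float32)))
    # raised block by height alone
    k=(abs(P[...,2]-60)<2)&(rr>33)&(rr<51.5)&(P[...,1]>285); q=P[k][:,:2]
    if len(q)>5: c=q.mean(0); print("block",len(q),c.round(1),np.degrees(np.arctan2(c[1]-A[1],c[0]-A[0])).round(1),cv2.minAreaRect(q.astype(np.float32)))
E
python3 - <<'E'
from dial import *
d,P,o=measure(); index(d,P)
to([527.4,264,150],down(233.5)); 
E
```

```text
ptr 302 [538.7 255.5] z 92.0 pca 143.7 rect [array([538.3, 255.9]), array([ 7.4, 28.9]), np.float64(54.5)]
idx 2324 [528.8 269.3] z 54.5 pca -148.9 rect [array([526. , 265.3]), array([93.1, 90.9]), np.float64(23.7)]
bar 1081 [528.9 262.8] z 91.5 pca 144.1 rect [array([527.6, 263.8]), array([14. , 55.7]), np.float64(54.0)]
ring 2726 [530.5 260. ] z 54.5 pca -148.6 rect [array([526.6, 265.4]), array([94.2, 97.1]), np.float64(3.0)]
index 164 [533.1 307.5] bearing 82.4 pca 82.2 ((532.6422729492188, 307.9610595703125), (18.42094612121582, 8.386670112609863), 82.4912109375)
block 143 [533.1 306.6] 82.3 ((532.5947875976562, 306.8725280761719), (16.265714645385742, 8.263324737548828), 82.07791900634766)
t 16.77 p [533.5 266.7 230.3] q [-0.85  0.66  0.58  1.69 -0.43  0.96 -2.34] F [ 0.4 -0.3 -0.6] w 85.4
2 rows
[[-0.8, 0.6, -0.6], [40, 2, 1]]
[[-0.8, 0.6, -0.5], [40, 3, 1]]
```

Request:
jog_arm([
  [[-1,1,-1],[40,2,1],-1],
  [[-1,0,0],[40,3,1],-1],
  [[0,0,0],[20,0,0],-1],
  [[0,0,0],[10,0,0],-1],
  [[0,0,0],[0,0,0],-1],
])

```text
clock: 17.4
eef_pos: [527.8, 264.2, 120.3]
tool_rot: [0.424, 1.567, 2.935]
force: [0.9, -0.2, 0.3]
width: 85.7
```

```bash
python3 - <<'E'
from dial import *
s,R=to([527.4,264,93],down(233.8)); print("ybearing",np.degrees(np.arctan2(R[1,1],R[0,1]))%360,R[:,0].round(3)); 
E
```

```text
t 17.4 p [527.8 264.2 120.3] q [-0.8   0.77  0.47  1.81 -0.53  0.69 -2.22] F [ 0.9 -0.2  0.3] w 85.7
1 rows
[[0.1, 0.2, -0.1], [27, 0, 0]]
ybearing 233.869328490856 [-0.003  0.001 -1.   ]
```

Request:
jog_arm([
  [[0,0,0],[17,0,0],-1],
  [[0,0,0],[10,0,0],-1],
  [[0,0,0],[0,0,0],1],
  [[0,0,0],[0,0,0],1],
  [[0,0,0],[0,0,0],1],
  [[0,0,0],[0,0,0],1],
  [[0,0,0],[0,0,0],1],
  [[0,0,0],[0,0,0],1],
])

```text
clock: 18.4
eef_pos: [527.2, 265.2, 93.8]
tool_rot: [0.27, 1.567, 2.783]
force: [-1.4, -1.2, 6.4]
width: 13.3
```

Request:
jog_arm([
  [[0,0,0],[0,0,0],1],
  [[-5,0,0],[0,0,0],1],
  [[-9,0,0],[0,0,0],1],
])

```text
clock: 18.77
eef_pos: [527.1, 265.0, 93.7]
tool_rot: [0.148, 1.567, 2.909]
force: [-1.8, -2.1, 5.6]
width: 13.4
```

Request:
jog_arm([
  [[-10,0,0],[-1,0,0],1],
  [[-10,0,0],[0,0,0],1],
  [[-10,0,0],[0,0,0],1],
  [[-10,0,0],[0,0,0],1],
  [[-10,0,0],[0,0,0],1],
  [[-10,0,0],[0,0,0],1],
  [[-10,0,0],[0,0,0],1],
  [[-10,0,0],[0,0,0],1],
])

```text
clock: 19.77
eef_pos: [527.3, 264.2, 93.8]
tool_rot: [-0.926, 1.567, -3.051]
force: [0.2, -2.9, -1.8]
width: 12.7
```

```bash
python3 - <<'E'
from dial import *
s,R=to([527.4,264,94],down(233.8+118.5)); print("ybearing",np.degrees(np.arctan2(R[1,1],R[0,1]))%360,s["torque"]); 
E
```

```text
t 19.77 p [527.3 264.2  93.8] q [-0.52  0.76  0.01  1.82 -0.01  0.57 -1.05] F [ 0.2 -2.9 -1.8] w 12.7
3 rows
[[-8.0, 0.0, 0.1], [0, 0, 0]]
[[-8.0, 0.1, 0.0], [0, 0, 0]]
[[-8.0, -0.0, 0.1], [0, 0, 0]]
ybearing 328.25198122778374 [-0.56933556  0.02043413 -0.03654054]
```

Request:
jog_arm([
  [[-8,0,0],[0,0,0],1],
  [[-8,0,0],[0,0,0],1],
  [[-5,0,0],[0,0,0],1],
  [[-3,0,0],[0,0,0],1],
  [[0,0,0],[0,0,0],1],
])

```text
clock: 20.4
eef_pos: [527.5, 264.1, 93.8]
tool_rot: [-1.491, 1.567, 3.076]
force: [1.7, -3.3, -1.9]
width: 13.0
```

```bash
python3 - <<'E'
from dial import *
s,R=to([527.4,264,94],down(233.8+118.5)); print("ybearing",np.degrees(np.arctan2(R[1,1],R[0,1]))%360,s["torque"]); 
d,P,o=measure(); index(d,P)
E
```

```text
t 20.4 p [527.5 264.1  93.8] q [-0.45  0.76 -0.1   1.81  0.13  0.58 -0.77] F [ 1.7 -3.3 -1.9] w 13.0
1 rows
[[-0.6, 0.0, 0.2], [0, 0, 0]]
ybearing 351.7087262461468 [-0.80246307 -0.18793776 -1.29320711]
ptr 1301 [529.2 277.3] z 92.1 pca -111.5 rect [array([525.9, 276.1]), array([26.4, 27.4]), np.float64(20.6)]
idx 6626 [529.6 282.4] z 54.5 pca 170.6 rect [array([528.4, 274.4]), array([85.6, 93.9]), np.float64(81.3)]
bar 4091 [527.9 269.9] z 91.6 pca -99.9 rect [array([524.9, 265.6]), array([55.7, 36.9]), np.float64(56.8)]
ring 6058 [529.  279.8] z 54.5 pca 172.6 rect [array([528.4, 268.7]), array([94.5, 94.1]), np.float64(69.3)]
index 608 [532.3 308.1] bearing 83.5 pca -97.1 ((532.3197021484375, 308.04815673828125), (18.000608444213867, 7.868958473205566), 81.73603820800781)
block 516 [532.2 307.1] 83.6 ((532.1827392578125, 307.10504150390625), (16.09453582763672, 7.868958473205566), 81.73603820800781)
```

Request:
jog_arm([
  [[0,0,0],[0,0,0],-1],
  [[0,0,0],[0,0,0],-1],
  [[0,0,0],[0,0,0],-1],
  [[0,0,0],[-20,0,0],-1],
  [[0,0,0],[-50,0,0],-1],
  [[0,0,0],[-40,0,0],-1],
  [[0,0,0],[0,0,0],-1],
])

```text
clock: 21.32
eef_pos: [529.6, 267.0, 207.9]
tool_rot: [2.722, 1.564, 1.013]
force: [-0.3, 0.5, 0.1]
width: 85.5
```

```bash
cat >> dial.py <<'E'
def pointer(d,P,A=(527.3,264.0)):
    im=d["img"]; rr=np.hypot(P[...,0]-A[0],P[...,1]-A[1])
    k=(rr<31)&(abs(P[...,2]-91.5)<3); q=P[k][:,:2]; print("bar",len(q),cv2.minAreaRect(q.astype(np.float32)))
    k&=im.min(2)>150; q=P[k][:,:2]; c=q.mean(0); e=np.linalg.svd(q-c,full_matrices=False)[2][0]
    print("ptr",len(q),c.round(1),"bearing",np.degrees(np.arctan2(c[1]-A[1],c[0]-A[0])).round(1),"pca",np.degrees(np.arctan2(e[1],e[0])).round(1),cv2.minAreaRect(q.astype(np.float32)))
E
python3 - <<'E'
from dial import *
for n in range(2):
    d=get_image("wrist"); P=wpts(d); pointer(d,P); index(d,P)
t=get_image("top"); P=pts(t); 
s,R=log(); print(s["clock"],s["eef_pos"],"ybearing",np.degrees(np.arctan2(R[1,1],R[0,1]))%360)
save(t,"t6.png"); cv2.imwrite("pics/w6.png",d["img"][:,:,::-1])
E
```

```text
bar 1220 ((526.6302490234375, 264.37652587890625), (56.2225227355957, 13.965509414672852), 78.8010482788086)
ptr 324 [529.6 278.4] bearing 81.0 pca -101.5 ((529.4923706054688, 277.9117736816406), (28.385377883911133, 6.812095642089844), 78.76947784423828)
index 207 [532.1 307.8] bearing 83.7 pca -95.3 ((532.1118774414062, 307.9071044921875), (18.331235885620117, 7.717519283294678), 84.87299346923828)
block 175 [531.9 306.9] 83.9 ((532.2477416992188, 306.956298828125), (16.180994033813477, 7.487985134124756), 81.88827514648438)
bar 1253 ((526.6409301757812, 264.42193603515625), (56.20751190185547, 14.003812789916992), 78.67394256591797)
ptr 331 [529.6 278.4] bearing 81.1 pca -101.5 ((529.5006713867188, 277.93402099609375), (28.3017520904541, 6.76920223236084), 78.69744873046875)
index 216 [532.1 307.9] bearing 83.8 pca -95.3 ((532.0238037109375, 307.77862548828125), (18.393508911132812, 7.687861919403076), 85.5888671875)
block 175 [532.  306.9] 83.8 ((531.9459228515625, 306.7690124511719), (16.368288040161133, 7.687861919403076), 85.5888671875)
21.475 [527.07555549 265.30667938 203.55292374] ybearing 352.022982951287
```

```bash
python3 - <<'E'
from dial import *
s,R=to([526.8,264.3,97],down(348.8),4)
E
```

```text
t 21.48 p [527.1 265.3 203.6] q [-0.43  0.61 -0.13  1.74  0.1   0.8  -0.74] F [-1.3 -0.1 -0.8] w 85.3
4 rows
[[0.8, -0.0, 0.1], [27, 0, 0]]
[[0.8, -0.0, 0.0], [26, 0, 1]]
[[0.8, -0.0, 0.1], [27, 0, 0]]
[[0.8, -0.0, 0.1], [27, 0, 0]]
```

Request:
jog_arm([
  [[1,0,0],[27,0,0],-1],
  [[1,0,0],[27,0,1],-1],
  [[1,0,0],[27,0,0],-1],
  [[0,0,0],[25,0,0],-1],
  [[0,0,0],[0,0,0],1],
  [[0,0,0],[0,0,0],1],
  [[0,0,0],[0,0,0],1],
  [[0,0,0],[0,0,0],1],
])

```text
clock: 22.48
eef_pos: [527.7, 264.8, 99.1]
tool_rot: [-2.226, 1.568, 2.294]
force: [-1.3, -1.2, 18.7]
width: 12.8
```

Request:
jog_arm([
  [[0,0,0],[0,0,0],1],
  [[0,0,0],[0,0,0],1],
  [[0,0,0],[0,0,0],1],
])

```text
clock: 22.85
eef_pos: [527.7, 264.8, 99.2]
tool_rot: [-2.184, 1.568, 2.336]
force: [-0.8, -0.7, 6.9]
width: 12.4
```

```bash
python3 - <<'E'
from dial import *
s,R=log(); print(s["clock"],s["eef_pos"],s["width"],"ybearing",np.degrees(np.arctan2(R[1,1],R[0,1]))%360,s["torque"])
E
```

```text
22.85 [527.6713373  264.80655639  99.23312514] 12.436466136902041 ybearing 348.97291004115016 [-0.13224242  0.21964222 -0.12820654]
```

Request:
jog_arm([
  [[-3,0,0],[0,0,0],1],
  [[0,0,0],[0,0,0],1],
])

```text
clock: 23.1
eef_pos: [527.7, 264.8, 99.2]
tool_rot: [-2.286, 1.567, 2.282]
force: [-0.7, 0.3, 7.1]
width: 12.8
```

```bash
python3 - <<'E'
from dial import *
s,R=log(); print(s["clock"],s["eef_pos"],s["width"],"ybearing",np.degrees(np.arctan2(R[1,1],R[0,1]))%360,s["torque"])
E
```

```text
23.1 [527.67459437 264.8027071   99.2431099 ] 12.784942214785454 ybearing 351.7380448670165 [ 0.03614656  0.21331093 -1.168023  ]
```

Request:
jog_arm([
  [[-4,0,0],[0,0,0],1],
  [[0,0,0],[0,0,0],1],
])

```text
clock: 23.35
eef_pos: [527.7, 264.8, 99.3]
tool_rot: [-2.385, 1.566, 2.249]
force: [-1.8, 0.1, 6.6]
width: 12.4
```

```bash
python3 - <<'E'
from dial import *
s,R=log(); print(s["clock"],s["eef_pos"],s["width"],"ybearing",np.degrees(np.arctan2(R[1,1],R[0,1]))%360,s["torque"])
d=get_image("wrist"); P=wpts(d); pointer(d,P); index(d,P)
E
```

```text
23.35 [527.70499134 264.7621207   99.32019369] 12.43928274773938 ybearing 355.5058485389302 [ 0.12251347  0.29804008 -2.03731898]
bar 3244 ((524.7742309570312, 266.1722412109375), (54.569923400878906, 36.065486907958984), 60.72686004638672)
ptr 959 [529.  278.3] bearing 83.1 pca -104.3 ((530.5701904296875, 275.40325927734375), (28.091615676879883, 24.291061401367188), 49.63758850097656)
index 564 [532.2 308.3] bearing 83.6 pca -97.9 ((532.2216796875, 307.8885192871094), (17.910581588745117, 7.993197917938232), 82.81561279296875)
block 487 [532.1 307.3] 83.7 ((532.1183471679688, 307.06915283203125), (16.258874893188477, 7.993197917938232), 82.81561279296875)
```

Request:
jog_arm([
  [[3,0,0],[0,0,0],1],
  [[0,0,0],[0,0,0],-1],
  [[0,0,0],[0,0,0],-1],
  [[0,0,0],[0,0,0],-1],
  [[0,0,0],[-20,0,0],-1],
  [[0,0,0],[-50,0,0],-1],
  [[0,0,0],[-50,0,0],-1],
  [[0,0,0],[0,0,0],-1],
])

```text
clock: 24.4
eef_pos: [529.9, 265.7, 222.3]
tool_rot: [2.618, 1.564, 0.925]
force: [-0.6, 0.4, -0.8]
width: 85.5
```

```bash
python3 - <<'E'
from dial import *
d=get_image("wrist"); P=wpts(d); pointer(d,P); index(d,P)
s=get_image("scene"); P=pts(s); im=s["img"].astype(int)
k=(abs(P[...,0]-570)<50)&(abs(P[...,1]+150)<60)&(P[...,2]>6)&(P[...,2]<100)&(im.max(2)-im.min(2)<40)&(im.min(2)>55)
r=P[k]; print("cup rim",cv2.minAreaRect(r[r[:,2]>80][:,:2].astype(np.float32)),np.percentile(r[:,2],99))
t=get_image("top"); a=np.load("t0.npz"); Pt=pts(t)
for nm,x,y,rr in(("tin",432,-275,60),("jar",580,-290,50),("tape",737,35,70),("mallet",758,-240,140),("spanner",530,478,100)):
    k=np.hypot(a["P"][...,0]-x,a["P"][...,1]-y)<rr; print(nm,"mean image diff",np.abs(t["img"][k].astype(int)-a["img"][k]).mean().round(1))
st,R=log(); print(st["clock"],st["eef_pos"],st["force"].round(1))
E
```

```text
bar 1110 ((526.656005859375, 264.6852111816406), (55.76066589355469, 14.040154457092285), 78.67546081542969)
ptr 296 [529.5 278.3] bearing 81.1 pca -101.1 ((529.4705200195312, 277.899658203125), (28.303752899169922, 6.876482963562012), 78.73214721679688)
index 198 [531.9 308.2] bearing 84.1 pca -97.9 ((532.1356811523438, 307.8187561035156), (18.519817352294922, 7.8241376876831055), 82.73094940185547)
block 161 [531.7 307. ] 84.2 ((531.9562377929688, 306.8387145996094), (16.5580997467041, 7.7740325927734375), 82.03943634033203)
cup rim ((572.4126586914062, -151.66098022460938), (61.96345520019531, 61.396575927734375), 0.2853616178035736) 89.29575359212042
tin mean image diff 7.3
jar mean image diff 24.7
tape mean image diff 7.1
mallet mean image diff 4.7
spanner mean image diff 31.3
24.55 [526.96645924 263.96552147 217.36165139] [ 0.4 -0.3 -0.1]
```

```bash
python3 - <<'E'
from h import *
s=get_image("scene"); a=np.load("s0.npz"); P=pts(s)
for nm,x,y,r in(("tin",432,-275,60),("jar",580,-290,45),("spanner",530,478,90)):
    k=np.hypot(a["P"][...,0]-x,a["P"][...,1]-y)<r; dz=np.abs(P[k]-a["P"][k]).max(1)
    print(nm,k.sum(),"img diff",np.abs(s["img"][k].astype(int)-a["img"][k]).mean().round(1),"median depth change",np.median(dz).round(1),"frac>10mm",(dz>10).mean().round(2))
t=get_image("top"); Pt=pts(t)
k=(Pt[...,2]>75)&(Pt[...,2]<95)&(np.hypot(Pt[...,0]-580,Pt[...,1]+290)<60); print("jar lid top",k.sum(),cv2.minEnclosingCircle(Pt[k][:,:2].astype(np.float32)) if k.any() else 0)
hsv=cv2.cvtColor(t["img"],cv2.COLOR_RGB2HSV); b=(np.hypot(Pt[...,0]-486,Pt[...,1]-80)<95)&(hsv[...,1]>140)&(hsv[...,0]<30)&(hsv[...,2]>110)&(Pt[...,2]>25)&(Pt[...,2]<110); print("brass px in bowl",b.sum(),"z",np.percentile(Pt[b][:,2],[0,100]) if b.any() else 0)
E
```

```text
tin 1651 img diff 7.3 median depth change 1.3 frac>10mm 0.01
jar 1572 img diff 21.9 median depth change 1.1 frac>10mm 0.0
spanner 1086 img diff 2.3 median depth change 1.9 frac>10mm 0.0
jar lid top 432 ((580.0045166015625, -290.7818298339844), 29.345909118652344)
brass px in bowl 464 z [35.60353308 65.64341142]
```

Nothing else on the bench has moved; the jar's image difference is only a shadow. I'm handing the job in.

```bash
python3 -c "
from cell import *
print(finish_job())"
```

```text
the job is handed in; nothing more can be done
None
```

The lugs and the cup are done as asked, but the dial's pointer stops about 4° short of the index mark. I handed the job in at about 25 s of the 72 s allowed.

- **Lugs:** I poured the cup over the polisher bowl. The overhead picture afterwards showed all eight lugs in the bowl.
- **Cup:** It had turned about 24° in the jaws by the time I carried it to the mat. I saw this before placing it and corrected the tilt. It now stands upright and empty, about 3 mm from the mat's centre. Its rim is at 89 mm, which matches the cup standing on the 4 mm mat.
- **Dial (this check disagrees):** I turned it counter-clockwise about 115° until it hit a hard stop. A second grip and push stopped at the same angle, with the torque rising to 2 Nm. The pointer measures 78.7° in world terms, which is 1.60 rad on the timer and the end of its stated range. The index mark measured 82° to 84°, so I could not close the gap.
- **Other things:** I re-measured the tin, jar and spanner and they have not moved. The overhead picture showed no real change at the mallet or tape. The gripper was open and clear of everything when I handed in.

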